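Sort filter cassettes by colour into sprung trays

TASK

Take the two red-gripped filter cassettes and the blue-gripped one from the sloping rack and stand them upright, grip up, on the floor of the tray of their own colour, square across the tray, the two reds side by side and touching. Push each row along its tray until you feel the sprung stop and it has given way a little, roughly 5 to 10 mm, and leave the row there holding the stop back. Leave the grey cassette in the rack and everything else on the table where it is.

Things in the scene. Friction and masses are not known exactly. Their poses are not given: they have to be found in the camera images.
- red_a: Filter cassette: black box 90 mm long (own x), 34 wide (y), 52 high (z), with a red grip block 40 (x) x 22 (y) x 36 high on the middle of its top. 0.54 to 0.75 kg. Origin: centre of the underside; z towards the grip. Starts in any one of the rack's four lanes, leaning with its slope.
- red_b: Filter cassette: black box 90 mm long (own x), 34 wide (y), 52 high (z), with a red grip block 40 (x) x 22 (y) x 36 high on the middle of its top. 0.54 to 0.75 kg. Origin: centre of the underside; z towards the grip. The other red one, just like red_a. Starts in any one of the rack's four lanes, leaning with its slope.
- blue: Filter cassette: black box 90 mm long (own x), 34 wide (y), 52 high (z), with a blue grip block 40 (x) x 22 (y) x 36 high on the middle of its top. 0.54 to 0.75 kg. Origin: centre of the underside; z towards the grip. Starts in any one of the rack's four lanes, leaning with its slope.
- grey: Filter cassette: black box 90 mm long (own x), 34 wide (y), 52 high (z), with a grey grip block 40 (x) x 22 (y) x 36 high on the middle of its top. 0.54 to 0.75 kg. Origin: centre of the underside; z towards the grip. Starts in any one of the rack's four lanes, leaning with its slope. It stays in the rack.
- rack: Fixed aluminium rack 226 mm wide (y). Its board rises away from the robot (+x) at 0.6 rad, so the cassettes' z leans 34 degrees towards the rack's -x. Four lanes at y = -81, -27, 27, 81 mm, 7 mm ribs between; cassettes lie with their length up the slope, low ends against an 18 mm lip, undersides about 60 mm up at the middle, grips up to 145 mm. Origin: centre of its underside.
- tray_red: Open red tray, fixed: 116 (x) x 200 (y) x 30 mm high, walls and floor 5 mm. Origin: centre of the underside; y along the tray, towards its sprung stop (joint stop_red), an aluminium plate across the inside, top 45 mm up, its arm and rail (to 45 mm up) at the +x wall. Cassettes stand with their length across the tray (x along tray x, either way round). Free of the stop below y = 10 mm.
- tray_blue: Open blue tray, fixed: 116 (x) x 200 (y) x 30 mm high, walls and floor 5 mm. Origin: centre of the underside; y along the tray, towards its sprung stop (joint stop_blue), an aluminium plate across the inside, top 45 mm up, its arm and rail (to 45 mm up) at the +x wall. Cassettes stand with their length across the tray (x along tray x, either way round). Free of the stop below y = 10 mm.
- stop_red (a joint): Sprung stop of the red tray: how far its plate is pushed along the tray's +y; 0 at rest, 0.03 m at its end. Where it is set is not reported: its face (towards -y) rests somewhere from y = 10 to 45 mm in the tray's frame. Weak spring: 1.6 N to start it, 1.9 N at 10 mm, 2.5 N at 30 mm; it springs back unless a cassette standing against it holds it by friction.
- stop_blue (a joint): Sprung stop of the blue tray: how far its plate is pushed along the tray's +y; 0 at rest, 0.03 m at its end. Where it is set is not reported: its face (towards -y) rests somewhere from y = 10 to 45 mm in the tray's frame. Weak spring: 1.6 N to start it, 1.9 N at 10 mm, 2.5 N at 30 mm; it springs back unless a cassette standing against it holds it by friction.
- lens_post: Bystander, loose: a round lens on a black post with a 60 x 50 mm foot, about 133 mm tall, behind the rack. Origin: centre of the underside. Leave it alone.
- mirror_post: Bystander, loose: a small round mirror on a black post with a 60 x 50 mm foot, about 121 mm tall, behind the rack. Origin: centre of the underside. Leave it alone.
- carton: Bystander, loose: white carton 70 x 110 x 50 mm behind the rack. Origin: centre of the underside. Leave it alone.
- screwdriver: Bystander, loose: screwdriver 170 mm long with a yellow handle, lying across in front of the rack. Leave it alone.
There are look-alikes about, which are no part of the job. Leave any green look-alike of the blue alone. What is shaped like the tray_blue but pink is not meant.

How it is judged:
By the outcome, as a careful person would: the job done as asked, in the order asked, and still so for the second after the job is handed in, with the robot touching nothing.
It also fails if it takes over 72 s, if anything falls off the work surface, if the arm or the gripper's body presses on something with over 40 N, if the wrist force passes 120 N, or if a joint passes its speed limit or range.

ROBOT

A 6-joint arm with a two-finger parallel gripper is mounted at the origin on the work surface. World frame = base frame: x ahead of the robot, y to its left, z up, the work surface at z = 0. Lengths are in mm, angles in rad, forces in N, time in s.
With the tool pointing down it reaches from about 325 to 775 mm from the base axis. Payload 5.5 kg.
Tool frame: the origin (TCP) lies midway between the tips of the shut fingers; the grasp point (between the pads) lies 19 mm behind it; z points along the fingers, y is the line along which they close (so a half turn about z gives the same grasp; the last joint's range is limited). The gripper opens to 88 mm and grips with 3 to 60 N. Pads are 20 mm wide; open, the fingers measure 115 mm over their backs; the gripper's body (75 mm by 178 mm) begins 61 mm behind the grasp point.
Start: joints at [1.066, 0.091, 1.231, -0, 1.82, -0.057], TCP at [259.796, 540.853, 222.631] pointing down, gripper open.
Joint ranges: [-2.87, 2.87], [-0.86, 2.18], [0.17, 2.46], [-1.51, 4.65], [0.06, 2.69], [-2.65, 2.65]. Speed limits (rad/s): [2.57, 2.57, 3.01, 3.14, 3.14, 3.14].

INTERFACE

Orientations are given as a rotation vector (axis times angle).
In Python, from workcell import bot gives the robot as it stands.
- The arm moves only by the tool send_rows, never from a script. Its argument "rows" is text: rows parted by semicolons, each of 5 numbers parted by spaces: the shift along the tool's x, y, z in units of 0.02 m (1.0 is 0.02 m), then the turn about the tool's z in units of 360 degrees (1.0 is 360 degrees), then the opening, from -1 (shut) to 1 (fully open). In form: x y z twist gripper; .... A call has 1 to 8 rows; each row shifts and turns the commanded pose from where the row before left it, along the tool's axes as they then stand; what a row does not reach is not made up. A row lasts 1/8 s, in which the tool goes at most 62.5 mm and 10.7 degrees, less where a joint would pass 70% of its speed; a pose out of reach is approached as far as the arm can. A call with a number of a shift or a turn outside -1 to 1 is refused whole. A call with a gripper value outside its range is refused whole. The fingers move at their own pace and stop on an object; "newtons" is the grip in N (left out, the last holds). Time passes only in rows, so rows that do not move let the fingers close. It gives the time, the measured TCP pose, the force, the opening and the grip force at its end, in the units of the state.
- bot.get_obs(): the state, without advancing time (a new reading comes with each control period).
- bot.grab_frame(name): name is "side" or "top" or "wrist"; returns the picture (384x512x3 uint8, red, green, blue); there is no depth.
- bot.camera_info(name): a dict with "mtx" (3x3 intrinsics, pixels), "world_from_camera" (4x4, takes a point from camera to world coordinates). Camera axes: x right, y down, z forward; pixel columns grow to the right and rows downward; lengths in mm; the calibration is good to about 2 mm. The wrist camera is an equidistant fisheye: a pixel r from the principal point sees the ray r / f radians off the axis. A picture is of the moment at which its call begins: read the wrist's pose just before it. camera_info takes no time and is no camera call; for the wrist camera it gives the pose at the moment of the call.
- bot.finish_job(): hands the job in; it is judged then, once.
The state is a dict: "time": time; "q": joint angles; "joint_velocities": joint speeds; "joint_efforts": joint torques, N m; "ee_pos": TCP position; "orientation": TCP orientation; "ft_force": force on the tool from outside, world axes, zero at the start; "wrist_torque": the same for the moment, N m; "finger_gap": opening from 0.0 (shut) to 1.0 (fully open); "grip_force": force on a finger pad.
Only numpy, scipy, OpenCV 4.12 (cv2) and the standard library are available. Lean on these libraries where they do the work, as an engineer would, in place of code of your own. Each camera call takes 0.05 s, during which the arm holds its last target. There are 200 camera calls.

## Working session

There is one attempt and no reset: what is moved stays moved. The work goes in short steps, Python scripts to look and compute and a tool call to move; the robot and the scene stay as the last step left them, time stands still between calls to the robot, and variables do not carry over. Pictures are saved under pics/ and viewed, at most 10 in all, crops included, and the job is handed in when it is done.

Besides the shell and the picture viewer there is one more tool, called after "Request:" as name(argument=value, ...) on one line, values as JSON. send_rows: Moves the arm, as the interface text tells. Shifts and turns lie within -1 to 1; 1 stands for 0.02 m of shift or 360 degrees of turn. Its arguments: {"type":"object","properties":{"rows":{"type":"string"},"newtons":{"type":"number"}},"required":["rows"]}

```bash
mkdir -p pics; ls; python3 - <<'E'
from workcell import bot
import cv2,numpy as np
o=bot.get_obs();print(o)
for n in("side","top"):
    im=bot.grab_frame(n);cv2.imwrite(f"pics/{n}0.png",im[:,:,::-1]);c=bot.camera_info(n);print(n,np.round(c["mtx"],1).tolist(),np.round(c["world_from_camera"],3).tolist())
a=cv2.imread("pics/side0.png");b=cv2.imread("pics/top0.png")
cv2.imwrite("pics/both0.png",np.vstack([cv2.resize(a,None,fx=.78,fy=.78),cv2.resize(b,None,fx=.78,fy=.78)]))
E
```

```text
pics
{'time': 0.0, 'q': array([ 1.06628436e+00,  9.18543091e-02,  1.23184905e+00, -9.45118703e-06,
        1.81977608e+00, -5.66992843e-02]), 'joint_velocities': array([-0.00119903,  0.00028503, -0.00011594, -0.00145017, -0.0005286 ,
       -0.00168635]), 'joint_efforts': array([-7.63896478e-04, -4.46472359e+01, -4.06426620e+01,  6.96738996e-02,
        2.97917915e-02, -1.70820445e-04]), 'ee_pos': array([259.66522547, 540.58983969, 221.53038858]), 'orientation': array([-6.97448860e-01, -3.06266776e+00,  2.85135836e-03]), 'ft_force': array([-0.67322774,  0.29872714,  0.74025878]), 'wrist_torque': array([0.02196868, 0.06567197, 0.0201545 ]), 'grip_force': 0.0, 'finger_gap': 0.9971754988940943}
side [[488.8, 0.0, 249.9], [0.0, 488.8, 195.3], [0.0, 0.0, 1.0]] [[0.917, -0.269, 0.295, 69.063], [-0.399, -0.614, 0.681, -1207.635], [-0.002, -0.742, -0.67, 1156.775], [0.0, 0.0, 0.0, 1.0]]
top [[487.4, 0.0, 265.3], [0.0, 487.4, 192.3], [0.0, 0.0, 1.0]] [[0.001, -0.988, 0.157, 307.879], [-1.0, 0.002, 0.014, -97.202], [-0.014, -0.157, -0.988, 1619.642], [0.0, 0.0, 0.0, 1.0]]
```

View pics/top0.png

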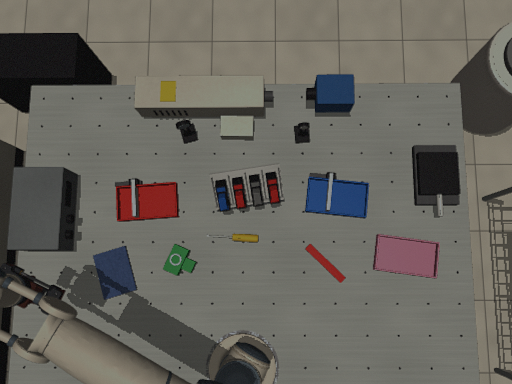

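View pics/side0.png

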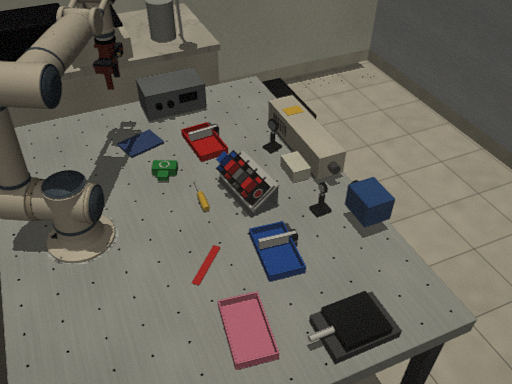

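Candidates, in top-image pixels:
- **Cassettes in the rack:** blue grip (222,195), red grips (239,191) and (273,187), grey grip (256,190), which stays.
- **Red look-alikes:** red bar (325,262) and the red tray (148,202).
- **Blue look-alikes:** dark-blue sheet (115,272), blue box (335,93) and the green piece (178,260).
- **Trays:** red (148,202) and blue (337,197). The pink one (406,256) is not meant.

I choose the three rack grips and the red and blue trays with stops.

```bash
cat > h.py <<'E'
import numpy as np,cv2
from workcell import bot
def ray(name,uv,info=None):
    c=info or bot.camera_info(name);K=np.array(c["mtx"]);T=np.array(c["world_from_camera"])
    x=(uv[0]-K[0,2])/K[0,0];y=(uv[1]-K[1,2])/K[1,1]
    if name=="wrist":
        r=np.hypot(x,y);s=np.sin(r)/r if r>1e-9 else 1;d=np.array([x*s,y*s,np.cos(r)])
    else: d=np.array([x,y,1.])
    d=T[:3,:3]@d
    return T[:3,3],d/np.linalg.norm(d)
def plane(name,uv,z,info=None):
    o,d=ray(name,uv,info);return o+d*(z-o[2])/d[2]
def tri(rays):
    A=np.zeros((3,3));b=np.zeros(3)
    for o,d in rays:
        P=np.eye(3)-np.outer(d,d);A+=P;b+=P@o
    p=np.linalg.solve(A,b);return p,[np.linalg.norm((np.eye(3)-np.outer(d,d))@(p-o)) for o,d in rays]
def blobs(im,col,amin=15,s=90,v=40):
    h=cv2.cvtColor(im,cv2.COLOR_RGB2HSV);H,S,V=cv2.split(h)
    m={"red":((H<8)|(H>172)),"blue":(H>100)&(H<130)}[col]&(S>s)&(V>v)
    m=m.astype(np.uint8)*255
    cs,_=cv2.findContours(m,cv2.RETR_EXTERNAL,cv2.CHAIN_APPROX_NONE)
    return sorted([c for c in cs if cv2.contourArea(c)>=amin],key=cv2.contourArea,reverse=True)
E
python3 - <<'E'
from h import *
for n in("top","side"):
    im=cv2.imread(f"pics/{n}0.png")[:,:,::-1].copy()
    for col in("red","blue"):
        for c in blobs(im,col):
            r=cv2.minAreaRect(c);print(n,col,np.round(r[0],1),np.round(r[1],1),round(r[2]),np.round(plane(n,r[0],30 if max(r[1])>40 else 120)))
a=cv2.imread("pics/top0.png")[150:230,100:380];b=cv2.imread("pics/side0.png")[110:290,170:310]
c=bot.camera_info("wrist");T=np.array(c["world_from_camera"]);print(np.round(c["mtx"],1).tolist(),np.round(T,3).tolist())
a=cv2.resize(a,(784,224),interpolation=cv2.INTER_CUBIC);b=cv2.resize(b,(280,360),interpolation=cv2.INTER_CUBIC)
w=cv2.cvtColor(bot.grab_frame("wrist"),cv2.COLOR_RGB2BGR);w=cv2.resize(w,(480,360))
cv2.imwrite("pics/c1.png",np.vstack([a,np.hstack([b,w,np.zeros((360,24,3),np.uint8)])]))
E
```

```text
top red [146.5 201. ] [35.3 61.9] 86 [532. 319.  30.]
top red [325.  262.9] [49.5  7.7] 44 [ 329. -267.   30.]
top red [238.9 195.8] [24.   9.2] 81 [535.   7. 120.]
top red [273.6 193.9] [17.9  8.3] 86 [ 541. -101.  120.]
top red [271.5 181.5] [5. 9.] 90 [580. -95. 120.]
top red [435.9 257. ] [29.9  4.9] 88 [ 346. -594.  120.]
top blue [337.  196.6] [61.5 35.3] 6 [ 545. -310.   30.]
top blue [114.3 272.2] [45.8 33.6] 75 [299. 414.  30.]
top blue [334.5  89. ] [28. 37.] 90 [ 882. -298.  120.]
top blue [222.2 201.9] [17.1  8.6] 73 [516.  59. 120.]
top blue [220.4 189.1] [4.9 9.1] 82 [556.  65. 120.]
side red [248.2 329.1] [71.9 46. ] 74 [ 350. -544.   30.]
side red [204.3 140.8] [46.6 29.9] 54 [528. 302.  30.]
side red [205.5 264.8] [ 7.9 45. ] 30 [ 321. -293.   30.]
side red [249.  184.5] [13.4 24.7] 45 [ 543. -105.  120.]
side red [232. 167.] [12.7 24. ] 45 [526.   1. 120.]
side red [106.1  77.9] [23.2  8.4] 67 [258. 788. 120.]
side red [257.8 193.2] [4.2 7.8] 45 [ 551. -155.  120.]
side red [103.5  51.1] [12.8 10. ] 84 [ 297. 1051.  120.]
side blue [277.3 250.1] [61.2 39.4] 67 [ 541. -326.   30.]
side blue [368.9 200.6] [51.  40.3] 50 [ 924. -250.   30.]
side blue [140.3 142.8] [18.  41.7] 66 [294. 390.  30.]
side blue [222.3 161.3] [12. 17.] 45 [507.  43. 120.]
side blue [233. 154.] [5.7 4.2] 45 [556.  67. 120.]
[[297.3, 0.0, 260.0], [0.0, 297.3, 190.6], [0.0, 0.0, 1.0]] [[0.434, 0.875, 0.216, 200.405], [0.901, -0.421, -0.106, 570.071], [-0.002, 0.24, -0.971, 385.303], [0.0, 0.0, 0.0, 1.0]]
```

View pics/c1.png

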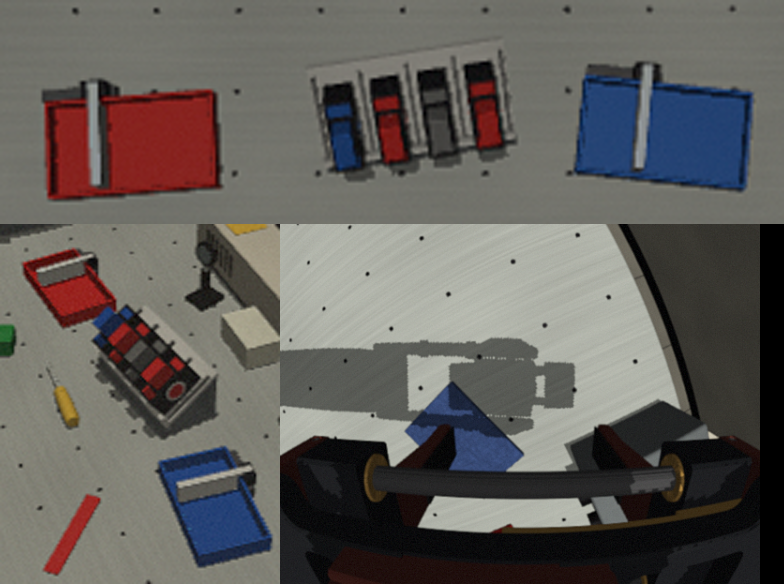

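The crop confirms the rack order from +y to −y: blue, red, grey, red. The red and blue trays with stops sit either side of it. Next I'm moving the wrist camera over them for precise two-place measurements.

Request:
send_rows(rows="0 0 0 -0.024 1;0 0 0 -0.024 1;0 0 0 -0.024 1;0 0 0 -0.024 1;-0.7 -0.97 0 0 1;-0.7 -0.97 0 0 1;-0.7 -0.97 0 0 1;-0.7 -0.97 0 0 1", newtons=20)

```text
time: 1.15
ee_pos: [327.5, 472.2, 222.2]
orientation: [0.244, -3.132, 0.001]
ft_force: [0.2, 0.5, 0.3]
finger_gap: 0.999
grip_force: 0.0
```

Request:
send_rows(rows="-0.7 -0.97 0 0 1;-0.7 -0.97 0 0 1;-0.7 -0.97 0 0 1;-0.7 -0.97 0 0 1;-0.7 -0.97 0 0 1;-0.7 -0.97 0 0 1;-0.7 -0.97 0 0 1;-0.7 -0.97 0 0 1")

```text
time: 2.15
ee_pos: [462.2, 336.2, 222.2]
orientation: [0.244, -3.131, 0.001]
ft_force: [-0.3, -0.4, 0.2]
finger_gap: 0.998
grip_force: 0.0
```

Request:
send_rows(rows="-0.7 -0.97 0 0 1;-0.7 -0.97 0 0 1;-0.7 -0.97 0 0 1;-0.7 -0.97 0 0 1;-0.7 -0.97 0 0 1;-0.7 -0.97 0 0 1;0 0 0 0 1;0 0 0 0 1")

```text
time: 3.15
ee_pos: [562.6, 235.1, 222.6]
orientation: [0.244, -3.132, -0.001]
ft_force: [-0.4, -0.3, -0.0]
finger_gap: 0.998
grip_force: 0.0
```

```bash
cat > snap.py <<'E'
import sys,pickle
from h import *
n=sys.argv[1];o=bot.get_obs();c=bot.camera_info("wrist");im=bot.grab_frame("wrist")
cv2.imwrite(f"pics/w{n}.png",im[:,:,::-1]);pickle.dump((o,c),open(f"w{n}.pkl","wb"))
print(round(o["time"],2),np.round(o["ee_pos"],1),np.round(o["orientation"],3),np.abs(o["joint_velocities"]).max().round(3))
E
python3 snap.py A
```

```text
3.15 [562.6 235.1 222.6] [ 2.440e-01 -3.132e+00 -1.000e-03] 0.014
```

View pics/wA.png

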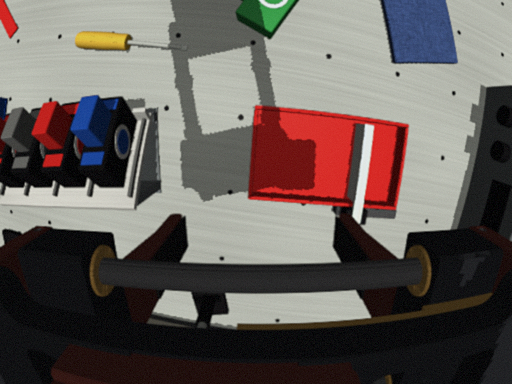

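The view shows the red tray at (328,157) with its stop plate at (362,165). The rack is at left, with the blue grip at (92,130), red at (55,130) and grey at (18,135). I'm continuing the sweep.

Request:
send_rows(rows="0.16 -1 0 0 1;0.16 -1 0 0 1;0.16 -1 0 0 1;0.16 -1 0 0 1;0.16 -1 0 0 1;0.16 -1 0 0 1;0.16 -1 0 0 1;0 0 0 0 1")

```text
time: 4.2
ee_pos: [562.4, 91.5, 222.7]
orientation: [-0.24, 3.132, -0.0]
ft_force: [0.3, -0.9, -0.0]
finger_gap: 0.997
grip_force: 0.0
```

```bash
python3 snap.py B
```

```text
4.2 [562.4  91.5 222.7] [-0.24   3.132 -0.   ] 0.031
```

Request:
send_rows(rows="0.16 -1 0 0 1;0.16 -1 0 0 1;0.16 -1 0 0 1;0.16 -1 0 0 1;0.16 -1 0 0 1;0.16 -1 0 0 1;0.16 -1 0 0 1;0 0 0 0 1")

```text
time: 5.25
ee_pos: [561.8, -50.3, 222.5]
orientation: [0.24, -3.132, 0.0]
ft_force: [0.3, 0.7, -0.5]
finger_gap: 0.997
grip_force: 0.0
```

```bash
python3 snap.py C
```

```text
5.25 [561.8 -50.3 222.5] [ 0.24  -3.132  0.   ] 0.033
```

Request:
send_rows(rows="0.16 -1 0 0 1;0.16 -1 0 0 1;0.16 -1 0 0 1;0.16 -1 0 0 1;0.16 -1 0 0 1;0.16 -1 0 0 1;0.16 -1 0 0 1;0 0 0 0 1")

```text
time: 6.3
ee_pos: [561.2, -192.0, 222.3]
orientation: [0.241, -3.132, -0.0]
ft_force: [-0.3, -0.5, -1.2]
finger_gap: 1.001
grip_force: 0.0
```

```bash
python3 snap.py D; python3 - <<'E'
import cv2,numpy as np
v=[cv2.resize(cv2.imread(f"pics/w{k}.png")[0:230],None,fx=1.17,fy=1.17) for k in "BC"]
cv2.imwrite("pics/bcd.png",np.vstack(v))
E
```

```text
6.3 [ 561.2 -192.   222.3] [ 0.241 -3.132 -0.   ] 0.03
```

View pics/bcd.png

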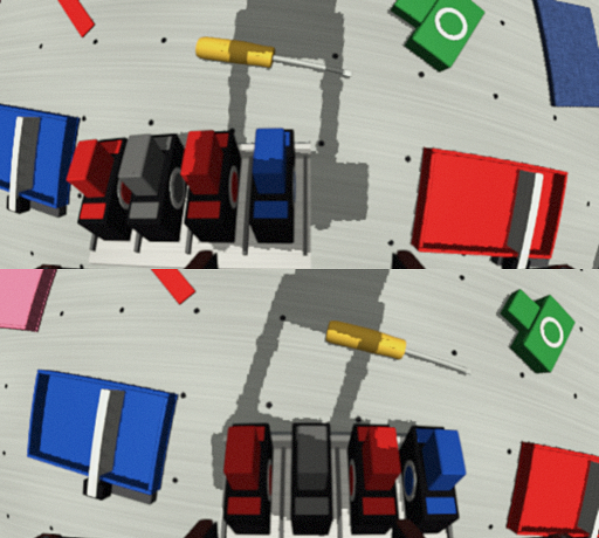

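View pics/wD.png

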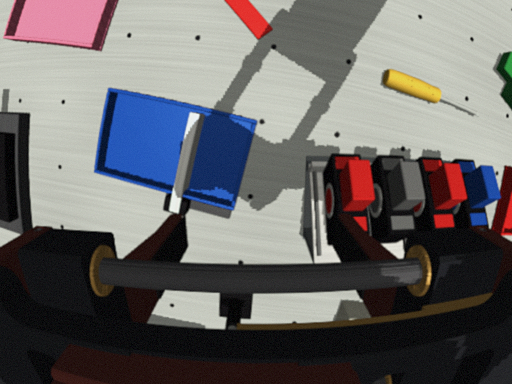

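Views B, C and D show all four grips with their top faces towards the robot. The blue tray is at (178,150) in D with its stop plate at (187,150). Now I'm extracting corners and triangulating.

```bash
python3 - <<'E'
from h import *
import pickle
W={}
for k in "ABCD":
    W[k]=(cv2.imread(f"pics/w{k}.png")[:,:,::-1].copy(),pickle.load(open(f"w{k}.pkl","rb"))[1])
def quad(c,n=4):
    h=cv2.convexHull(c)
    return cv2.approxPolyN(h,n).reshape(-1,2).astype(float)
tr={}
for k,col in (("A","red"),("B","red"),("C","blue"),("D","blue")):
    im=W[k][0].copy();im[225:]=0
    c=blobs(im,col)[0];q=quad(c);P=np.array([plane("wrist",p,30,W[k][1])[:2] for p in q])
    P=P[np.argsort(np.arctan2(*(P-P.mean(0)).T[::-1]))];q2=None
    print(k,col,cv2.contourArea(c),"quad",q.astype(int).tolist(),"world@30",np.round(P).tolist(),"ctr",np.round(P.mean(0),1),"sides",np.round([np.linalg.norm(P[i]-P[i-1]) for i in range(4)]))
    h=cv2.cvtColor(im,cv2.COLOR_RGB2HSV)
    x,y,w,hh=cv2.boundingRect(c);m=np.zeros(im.shape[:2],np.uint8);m[y:y+hh,x:x+w]=((h[...,1]<40)&(h[...,2]>185))[y:y+hh,x:x+w]*255
    cs,_=cv2.findContours(m,0,1);c=max(cs,key=cv2.contourArea);r=cv2.minAreaRect(c);b=cv2.boxPoints(r)
    print("  plate",np.round(b).tolist(),"@45",np.round([plane("wrist",p,45,W[k][1])[:2] for p in b]).tolist())
for k in "ABCD":
    for col in("red","blue"):
        im=W[k][0].copy();im[225:]=0
        for c in blobs(im,col,150,90,30):
            if cv2.contourArea(c)<4000: 
                print(k,col,cv2.contourArea(c),cv2.boundingRect(c),quad(c,6).astype(int).tolist() if len(cv2.convexHull(c))>6 else "")
E
```

```text
A red 12388.5 quad [[412, 120], [395, 211], [247, 199], [254, 104]] world@30 [[482.0, 216.0], [598.0, 225.0], [585.0, 424.0], [461.0, 420.0]] ctr [531.3 321.5] sides [205. 117. 200. 124.]
  plate [[353.0, 210.0], [365.0, 124.0], [374.0, 125.0], [362.0, 211.0]] @45 [[588.0, 358.0], [481.0, 350.0], [480.0, 361.0], [588.0, 370.0]]
B red 8649.5 quad [[486, 146], [473, 223], [350, 214], [362, 124]] world@30 [[482.0, 208.0], [598.0, 216.0], [586.0, 432.0], [466.0, 418.0]] ctr [532.9 318.5] sides [211. 117. 216. 121.]
  plate [[377.0, 126.0], [485.0, 126.0], [485.0, 146.0], [377.0, 146.0]] @45 [[481.0, 222.0], [440.0, 395.0], [468.0, 402.0], [505.0, 227.0]]
C blue 8217.5 quad [[152, 105], [134, 197], [21, 159], [31, 84]] world@30 [[475.0, -405.0], [590.0, -420.0], [618.0, -209.0], [496.0, -195.0]] ctr [ 544.8 -307.2] sides [212. 116. 212. 122.]
  plate [[23.0, 192.0], [23.0, 161.0], [73.0, 161.0], [73.0, 192.0]] @45 [[637.0, -403.0], [589.0, -400.0], [578.0, -300.0], [621.0, -300.0]]
D blue 12026.0 quad [[258, 116], [233, 212], [92, 171], [107, 87]] world@30 [[477.0, -404.0], [591.0, -418.0
[... 2906 characters left out ...]
 0]]
D red 662.5 (493, 166, 19, 59) [[507, 166], [511, 167], [511, 224], [493, 224], [493, 220], [505, 166]]
D red 354.0 (84, 0, 34, 49) [[117, 0], [102, 45], [99, 47], [90, 49], [84, 47], [106, 0]]
D red 281.5 (5, 0, 20, 37) [[25, 0], [23, 8], [14, 37], [5, 35], [5, 29], [15, 0]]
D red 215.0 (433, 213, 22, 12) [[453, 213], [455, 224], [434, 224], [433, 221], [433, 214], [438, 213]]
D red 211.5 (339, 213, 29, 12) [[366, 216], [367, 219], [367, 224], [344, 224], [339, 215], [343, 213]]
D blue 1229.0 (458, 161, 43, 48) [[472, 161], [492, 166], [501, 197], [482, 208], [470, 208], [458, 161]]
D blue 190.0 (469, 212, 19, 13) [[485, 212], [486, 217], [487, 224], [471, 224], [469, 216], [469, 212]]
```

```bash
cat > meas.py <<'E'
from h import *
import pickle
W={k:(cv2.imread(f"pics/w{k}.png")[:,:,::-1].copy(),pickle.load(open(f"w{k}.pkl","rb"))[1]) for k in "ABCD"}
def tray(k,col,z=30):
    im=W[k][0].copy();im[225:]=0
    c=cv2.convexHull(blobs(im,col)[0]).reshape(-1,2)
    P=np.array([plane("wrist",p,z,W[k][1])[:2] for p in c],np.float32)
    return cv2.minAreaRect(P)
E
python3 - <<'E'
from meas import *
for k,col in (("A","red"),("B","red"),("C","blue"),("D","blue")): r=tray(k,col);print(k,col,[np.round(x,1) for x in r])
R=lambda k,p:ray("wrist",p,W[k][1])
def t(n,**o):
    p,e=tri([R(k,v) for k,v in o.items()]);print(n,np.round(p,1),np.round(e,1))
t("redtray corner",A=(254,104),B=(362,124)); t("bluetray corner",C=(152,105),D=(258,116)); t("bt corner2",C=(31,84),D=(107,87))
# edge bottom of grip +x face (20,0,52)
t("edge blue",A=(95,147.5),B=(231.5,165.5),C=(375,189.5))
t("edge red1",B=(175.5,166.5),C=(322.5,189.5),D=(441.5,209.5))
t("edge red2",B=(82,169.5),C=(209,189.5),D=(352.5,211.5))
def cen(k,col,box):
    im=np.zeros_like(W[k][0]);x,y,w,h=box;im[y:y+h,x:x+w]=W[k][0][y:y+h,x:x+w]
    m=cv2.moments(blobs(im,col,100,90,30)[0]);return m["m10"]/m["m00"],m["m01"]/m["m00"]
t("lab blue",A=cen("A","blue",(80,150,25,17)),B=cen("B","blue",(216,170,31,18)),C=cen("C","blue",(363,193,28,18)))
t("lab red1",A=cen("A","red",(42,152,23,17)),B=cen("B","red",(160,170,29,18)),C=cen("C","red",(309,193,30,19)))
t("lab red2",B=cen("B","red",(68,172,23,17)),C=cen("C","red",(194,193,30,19)))
# plate: profile across at mid row
for k,row,c0,c1 in (("A",160,340,385),("D",150,170,215),("B",170,425,480),("C",150,60,110)):
    print(k,row,c0,W[k][0][row,c0:c1].mean(1).astype(int).tolist())
    print("  sat",(np.ptp(W[k][0][row,c0:c1].astype(int),axis=1)).tolist())
E
```

```text
A red [array([532.9, 320.6]), array([117. , 200.3]), np.float64(4.2)]
B red [array([533.7, 316.5]), array([117.7, 209.9]), np.float64(4.3)]
C blue [array([ 545.6, -305.5]), array([210.2, 117.5]), np.float64(83.7)]
D blue [array([ 545.5, -310.3]), array([199.7, 116.6]), np.float64(83.7)]
redtray corner [480.6 215.6   6.9] [0.1 0.1]
bluetray corner [ 494.9 -204.1    4.8] [1.5 1.5]
bt corner2 [ 475.9 -403.2   32. ] [1. 1.]
edge blue [544.8  63.1 114.6] [0.4 0.5 0.2]
edge red1 [553.2   9.6 114.4] [0.4 0.1 0.3]
edge red2 [569.9 -97.  114. ] [0.2 0.3 0.2]
lab blue [555.   64.4 121.9] [0.2 0.1 0.2]
lab red1 [563.2  11.2 122.1] [0.3 0.3 0.5]
lab red2 [579.6 -95.6 121.5] [0. 0.]
A 160 340 [104, 99, 100, 100, 101, 103, 100, 100, 80, 50, 47, 51, 59, 60, 58, 62, 61, 60, 61, 57, 115, 209, 236, 229, 229, 228, 228, 232, 231, 207, 137, 93, 93, 97, 101, 99, 99, 98, 98, 97, 98, 98, 98, 94, 98]
  sat [172, 174, 175, 178, 175, 174, 176, 175, 148, 109, 92, 68, 18, 3, 3, 2, 5, 1, 4, 8, 5, 6, 7, 7, 4, 7, 6, 8, 11, 18, 115, 183, 183, 179, 178, 178, 176, 178, 175, 176, 177, 178, 175, 179, 176]
D 150 170 [106
[... 620 characters left out ...]
5, 23, 46]
  sat [187, 184, 187, 188, 187, 185, 185, 186, 185, 185, 186, 188, 168, 120, 94, 54, 9, 3, 5, 3, 4, 4, 2, 6, 5, 4, 4, 2, 6, 6, 10, 5, 6, 5, 9, 9, 102, 185, 191, 185, 187, 189, 187, 180, 127, 78, 51, 46, 56, 52, 51, 50, 49, 50, 96]
C 150 60 [102, 100, 103, 103, 101, 98, 105, 101, 103, 102, 102, 100, 101, 102, 104, 100, 99, 99, 141, 218, 236, 233, 235, 237, 237, 225, 138, 77, 69, 76, 78, 70, 73, 71, 72, 71, 73, 70, 68, 68, 96, 101, 103, 107, 100, 105, 101, 104, 103, 104]
  sat [149, 150, 152, 149, 151, 151, 149, 150, 149, 151, 149, 150, 151, 151, 152, 150, 153, 154, 89, 11, 8, 6, 5, 5, 5, 8, 9, 5, 4, 7, 3, 5, 1, 7, 3, 3, 4, 6, 5, 79, 135, 153, 155, 146, 150, 149, 153, 149, 151, 151]
```

```bash
cat > go.py <<'E'
import sys
from h import *
from scipy.spatial.transform import Rotation as Ro
o=bot.get_obs();R=Ro.from_rotvec(o["orientation"]).as_matrix();p=o["ee_pos"]
yaw=np.degrees(np.arctan2(R[1,0],R[0,0]))%360
print("t",round(o["time"],2),"at",np.round(p,1),"yaw",round(yaw,2),"gap mm",round(o["finger_gap"]*88,1),"F",np.round(o["ft_force"],1))
def to(x,y,z,y2=None):
    y2=yaw if y2 is None else y2
    c,s=np.cos(np.radians(y2)),np.sin(np.radians(y2));d=np.array([x,y,z])-p
    print((x,y,z,y2),"twist",round(-(y2-yaw)/360,4),"units after twist",np.round([(c*d[0]+s*d[1])/20,(s*d[0]-c*d[1])/20,-d[2]/20],2))
a=list(map(float,sys.argv[1:]))
if a: to(*a)
RT=(532.9,320.6,4.2);BT=(545.5,-310.3,-6.3)
def tray2w(T,u,v):
    c,s=np.cos(np.radians(T[2])),np.sin(np.radians(T[2]));return T[0]+c*u-s*v,T[1]+s*u+c*v
def w2tray(T,x,y):
    c,s=np.cos(np.radians(T[2])),np.sin(np.radians(T[2]));d=np.array([x-T[0],y-T[1]]);return np.array([c*d[0]+s*d[1],-s*d[0]+c*d[1]])
E
python3 - 539.7 -101.7 222 188.9 <<'E'
from go import *
from meas import W
for k,T,row,e in (("A",RT,160,(360.2,369.8)),("B",RT,170,(453.8,460.8)),("D",BT,150,(180.7,190.7)),("C",BT,150,(78,86.2))):
    print(k,[np.round(w2tray(T,*plane("wrist",(c,row),z,W[k][1])[:2]),1).tolist() for z in (35,45,55) for c in e])
to(539.7,-101.7,106,188.9)
E
```

```text
t 6.35 at [ 561.3 -191.1  222.4] yaw 188.84 gap mm 87.9 F [-0.4 -0.2  0.5]
(539.7, -101.7, 222.0, 188.9) twist -0.0002 units after twist [0.38 4.58 0.02]
A [[-4.3, 35.6], [-5.7, 48.5], [-5.4, 32.0], [-6.7, 44.5], [-6.5, 28.3], [-7.8, 40.5]]
B [[-17.0, 39.9], [-18.4, 53.2], [-18.0, 32.0], [-19.4, 45.0], [-19.0, 24.2], [-20.4, 36.8]]
D [[-1.2, 19.6], [-4.1, 31.9], [-2.9, 22.0], [-5.8, 33.9], [-4.6, 24.4], [-7.4, 35.9]]
C [[17.2, 13.9], [14.2, 27.7], [14.5, 20.4], [11.7, 33.8], [11.9, 27.0], [9.1, 40.0]]
(539.7, -101.7, 106, 188.9) twist -0.0002 units after twist [0.38 4.58 5.82]
```

Request:
send_rows(rows="0.08 0.92 0 0 -0.09;0.08 0.92 0 0 -0.09;0.08 0.92 0 0 -0.09;0.07 0.91 0 0 -0.09;0.07 0.91 0 0 -0.09;0 0 0.8 0 -0.09;0 0 1 0 -0.09;0 0 1 0 -0.09", newtons=20)

```text
time: 7.35
ee_pos: [539.3, -101.6, 164.0]
orientation: [0.242, -3.13, -0.001]
ft_force: [0.4, -0.4, -0.1]
finger_gap: 0.454
grip_force: 0.0
```

Request:
send_rows(rows="0 0 1 0 -0.09;0 0 1 0 -0.09;0 0 1 0 -0.09;0 0 0 0 -0.09")

```text
time: 7.85
ee_pos: [538.6, -101.0, 104.1]
orientation: [0.243, -3.128, -0.002]
ft_force: [-0.5, -0.8, 0.3]
finger_gap: 0.458
grip_force: 0.0
```

```bash
python3 go.py 539.7 -101.7 106 188.9; python3 snap.py E
```

```text
t 7.85 at [ 538.6 -101.   104.1] yaw 188.9 gap mm 40.3 F [-0.5 -0.8  0.3]
(539.7, -101.7, 106.0, 188.9) twist -0.0 units after twist [-0.05 -0.05 -0.09]
7.85 [ 538.6 -101.   104.1] [ 2.430e-01 -3.128e+00 -2.000e-03] 0.047
```

View pics/wE.png

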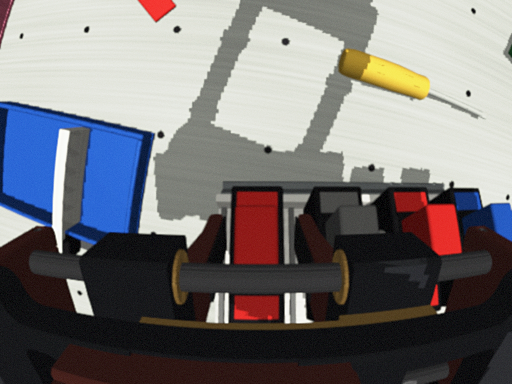

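The fingers straddle the outer red grip at (256,225), centred between (222,225) and (300,225). Closing and lifting.

Request:
send_rows(rows="0 0 -0.08 0 -1;0 0 0 0 -1;0 0 0 0 -1;0 0 0 0 -1", newtons=20)

```text
time: 8.4
ee_pos: [540.5, -101.6, 109.6]
orientation: [-0.243, 3.13, -0.002]
ft_force: [0.6, -2.4, 5.0]
finger_gap: 0.25
grip_force: 20.0
```

Request:
send_rows(rows="0 0 -0.3 0 -1;0 0 -0.7 0 -1;0 0 -1 0 -1;0 0 -1 0 -1;0 0 -1 0 -1;0 0 -1 0 -1;0 0 -0.7 0 -1;0 0 0 0 -1")

```text
time: 9.4
ee_pos: [540.3, -101.3, 223.9]
orientation: [-0.244, 3.13, -0.001]
ft_force: [0.1, -0.7, -5.9]
finger_gap: 0.247
grip_force: 20.0
```

```bash
python3 - 1 1 1 <<'E'
from go import *
# rail side clear: first red centre v = 32-17-9
x,y=tray2w(RT,0,6);to(x,y,p[2],184.2)
E
python3 snap.py F
```

```text
t 9.4 at [ 540.3 -101.3  223.9] yaw 188.9 gap mm 21.8 F [ 0.1 -0.7 -5.9]
(1.0, 1.0, 1.0, np.float64(188.9043701239128)) twist -0.0 units after twist [25.85  9.23 11.15]
(np.float64(532.4605708172342), np.float64(326.5838868633468), np.float64(223.9372927063882), 184.2) twist 0.0131 units after twist [-1.18 21.36 -0.  ]
9.4 [ 540.3 -101.3  223.9] [-2.44e-01  3.13e+00 -1.00e-03] 0.042
```

View pics/wF.png

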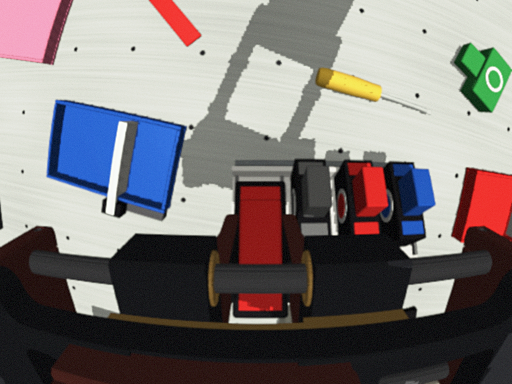

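The red cassette is held at (258,250), but it still leans by the rack's angle. I'll carry it over the bare table between the rack and the red tray. There I'll hover low and ease the grip so it swings upright.

Request:
send_rows(rows="0 0 -1 0 -1;-0.15 0.97 0 0 -1;-0.15 0.97 0 0 -1;-0.15 0.97 0 0 -1;-0.15 0.97 0 0 -1;-0.15 0.97 0 0 -1;-0.15 0.97 0 0 -1;-0.15 0.97 0 0 -1")

```text
time: 10.45
ee_pos: [539.4, 37.6, 242.3]
orientation: [-0.244, 3.132, 0.0]
ft_force: [0.1, 0.5, -6.8]
finger_gap: 0.245
grip_force: 20.0
```

Request:
send_rows(rows="-0.15 0.97 0 0 -1;-0.15 0.97 0 0 -1;-0.15 0.97 0 0 -1;-0.15 0.97 0 0 -1;-0.15 0.97 0 0 -1;-0.15 0.97 0 0 -1;0 0 1 0 -1;0 0 1 0 -1")

```text
time: 11.45
ee_pos: [539.3, 155.1, 201.9]
orientation: [-0.245, 3.131, -0.0]
ft_force: [0.8, -0.3, -7.1]
finger_gap: 0.249
grip_force: 20.0
```

Request:
send_rows(rows="0 0 1 0 -1;0 0 1 0 -1;0 0 1 0 -1;0 0 1 0 -1;0 0 0.9 0 -1;0 0 0.2 0 -1;0 0 0 0 -1")

```text
time: 12.32
ee_pos: [539.3, 154.0, 100.3]
orientation: [-0.244, 3.132, -0.0]
ft_force: [-0.1, -0.1, -5.6]
finger_gap: 0.247
grip_force: 20.0
```

Request:
send_rows(rows="0 0 0 0 -1;0 0 0 0 -1;0 0 0 0 -1", newtons=12)

```text
time: 12.7
ee_pos: [539.5, 154.1, 100.8]
orientation: [-0.244, 3.131, 0.0]
ft_force: [0.4, 0.8, -5.7]
finger_gap: 0.249
grip_force: 12.0
```

```bash
cat > lean.py <<'E'
# red cassette in the gripper: rows of the image spanned by black+colour body in the centre column
import sys
from h import *
from go import *
col=sys.argv[1] if len(sys.argv)>1 and not sys.argv[1][0].isdigit() else "red"
E
python3 go.py; python3 snap.py G; python3 - <<'E'
import cv2,numpy as np
a=cv2.imread("pics/wF.png")[140:330:6,258].tolist();b=cv2.imread("pics/wG.png")[140:330:6,258].tolist()
print(a);print(b)
E
```

```text
t 12.7 at [539.5 154.1 100.8] yaw 188.9 gap mm 21.9 F [ 0.4  0.8 -5.7]
12.7 [539.5 154.1 100.8] [-0.244  3.131  0.   ] 0.004
[[119, 125, 124], [115, 123, 120], [122, 130, 125], [114, 120, 118], [74, 73, 68], [136, 142, 142], [112, 121, 122], [13, 11, 13], [21, 24, 145], [19, 24, 143], [21, 22, 125], [22, 24, 140], [24, 27, 142], [23, 24, 141], [20, 23, 140], [25, 27, 141], [27, 27, 142], [18, 21, 141], [22, 25, 142], [27, 29, 143], [25, 25, 143], [36, 35, 29], [48, 49, 47], [51, 48, 51], [59, 60, 61], [57, 52, 53], [23, 27, 144], [25, 28, 142], [37, 41, 214], [36, 35, 33], [218, 229, 228], [27, 60, 80]]
[[118, 127, 123], [134, 140, 138], [128, 133, 131], [119, 126, 123], [121, 126, 126], [122, 131, 128], [125, 133, 130], [16, 12, 13], [25, 29, 151], [21, 25, 145], [25, 27, 131], [23, 24, 144], [22, 26, 145], [22, 22, 141], [24, 27, 146], [25, 26, 146], [25, 30, 147], [24, 27, 145], [20, 25, 145], [27, 29, 149], [24, 23, 145], [40, 40, 35], [47, 50, 49], [61, 59, 60], [59, 57, 57], [52, 53, 49], [45, 48, 236], [48, 51, 236], [47, 52, 240], [31, 27, 29], [223, 232, 230], [34, 64, 85]]
```

Request:
send_rows(rows="0 0 0.9 0 -1;0 0 0 0 -1;0 0 0 0 -1;0 0 0 0 -1", newtons=8)

```text
time: 13.25
ee_pos: [539.5, 154.1, 82.5]
orientation: [-0.244, 3.131, 0.0]
ft_force: [-0.3, 0.2, -5.2]
finger_gap: 0.25
grip_force: 8.0
```

```bash
cat > lean.py <<'E'
from go import *
im=bot.grab_frame("wrist")
c=im[:,252:262].astype(int).mean(1);H=cv2.cvtColor(im,cv2.COLOR_RGB2HSV)
dark=[r for r in range(100,335) if c[r].max()<28 or (c[r,0]>90 and c[r,1]<70 and c[r,2]<70) or (c[r,2]>80 and c[r,0]<60)]
print("body/grip rows",min(dark),max(dark),"colour runs",[ (r) for r in range(101,335) if ((c[r].max()-c[r].min())>60)!=((c[r-1].max()-c[r-1].min())>60)])
E
python3 lean.py
```

```text
t 13.25 at [539.5 154.1  82.5] yaw 188.9 gap mm 22.0 F [-0.3  0.2 -5.2]
body/grip rows 154 334 colour runs [160, 183, 193, 264]
```

Request:
send_rows(rows="0 0 0 0 -1;0 0 0 0 -1;0 0 0 0 -1", newtons=6)

```text
time: 13.68
ee_pos: [539.3, 154.0, 82.3]
orientation: [-0.244, 3.132, -0.0]
ft_force: [0.4, 0.1, -5.9]
finger_gap: 0.245
grip_force: 6.0
```

```bash
python3 lean.py
```

```text
t 13.68 at [539.3 154.   82.3] yaw 188.9 gap mm 21.6 F [ 0.4  0.1 -5.9]
body/grip rows 154 334 colour runs [160, 183, 193, 264]
```

```bash
python3 - <<'E'
from go import *
c=bot.camera_info("wrist")
ax=-R[:,0] # rack +x
for row,lx,lz in((154,-45,52),(193,-20,52),(160,None,52),(183,None,52)):
    o_,d=ray("wrist",(257,row),c)
    for z in (70,73.5,77):
        q=o_+d*(z-o_[2])/d[2];print(row,lx,z,"u",round(float((q-p)@ax),1),end=" ; ")
    print()
E
```

```text
t 13.72 at [539.3 154.1  82.3] yaw 188.9 gap mm 21.7 F [-0.5 -0.3 -4.9]
154 -45 70 u -44.5 ; 154 -45 73.5 u -44.9 ; 154 -45 77 u -45.3 ; 
193 -20 70 u -20.6 ; 193 -20 73.5 u -21.5 ; 193 -20 77 u -22.4 ; 
160 None 70 u -40.9 ; 160 None 73.5 u -41.4 ; 160 None 77 u -41.9 ; 
183 None 70 u -26.8 ; 183 None 73.5 u -27.6 ; 183 None 77 u -28.4 ;
```

Request:
send_rows(rows="0 0 0 0 -1;0 0 0 0 -1", newtons=20)

```text
time: 13.98
ee_pos: [539.2, 154.0, 82.2]
orientation: [0.244, -3.132, -0.0]
ft_force: [-1.1, -0.3, -5.9]
finger_gap: 0.252
grip_force: 20.0
```

It swung upright at 8 N: the measured end edge is at u=−45 and the grip edge at −20.5, which match an upright, centred hold. Now on to the red tray.

```bash
python3 - <<'E'
from go import *
x,y=tray2w(RT,0,7);to(x,y,122,184.2)
E
```

```text
t 13.97 at [539.2 154.   82.2] yaw 188.9 gap mm 22.2 F [-1.1 -0.3 -5.9]
(np.float64(532.3873326201066), np.float64(327.5812013405712), 122, 184.2) twist 0.0131 units after twist [-0.3   8.68 -1.99]
```

Request:
send_rows(rows="0 0 -1 0.0131 -1;0 0 -1 0 -1;-0.03 0.9 0 0 -1;-0.03 0.98 0 0 -1;-0.03 0.98 0 0 -1;-0.03 0.98 0 0 -1;-0.03 0.98 0 0 -1;-0.03 0.98 0 0 -1")

```text
time: 14.98
ee_pos: [534.2, 271.5, 122.0]
orientation: [0.115, -3.139, 0.0]
ft_force: [-0.1, 0.0, -5.8]
finger_gap: 0.251
grip_force: 20.0
```

Request:
send_rows(rows="-0.04 0.98 0 0 -1;-0.04 0.98 0 0 -1;-0.04 0.92 0 0 -1;0 0 0.8 0 -1;0 0 0.9 0 -1;0 0 0.7 0 -1;0 0 0 0 -1")

```text
time: 15.85
ee_pos: [532.9, 326.7, 73.6]
orientation: [-0.113, 3.139, -0.001]
ft_force: [-0.0, 1.0, -5.5]
finger_gap: 0.251
grip_force: 20.0
```

Request:
send_rows(rows="0 0 0.1 0 -1;0 0 0.1 0 -1;0 0 0 0 -1")

```text
time: 16.23
ee_pos: [534.4, 327.2, 72.5]
orientation: [-0.113, 3.135, 0.001]
ft_force: [5.1, -3.7, 4.7]
finger_gap: 0.253
grip_force: 20.0
```

```bash
python3 - <<'E'
from go import *
print(w2tray(RT,p[0],p[1]))
E
```

```text
t 16.23 at [534.4 327.2  72.5] yaw 184.14 gap mm 22.3 F [ 5.1 -3.7  4.7]
[1.95882543 6.45487561]
```

```bash
python3 - <<'E'
from h import *
w=cv2.cvtColor(bot.grab_frame("wrist"),cv2.COLOR_RGB2BGR);s=cv2.cvtColor(bot.grab_frame("side"),cv2.COLOR_RGB2BGR)
cv2.imwrite("pics/wH.png",w)
s=cv2.resize(s[80:190,150:260],(330,330),interpolation=cv2.INTER_CUBIC);w=cv2.resize(w[80:340],(460,234))
w2=cv2.resize(cv2.imread("pics/wH.png")[130:290,170:350],(390,346),interpolation=cv2.INTER_CUBIC)
s=cv2.resize(s,(346,346));cv2.imwrite("pics/H.png",np.vstack([np.hstack([s,w2]),np.hstack([w,np.zeros((234,276,3),np.uint8)])]))
E
```

```text
(no output)
```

View pics/H.png

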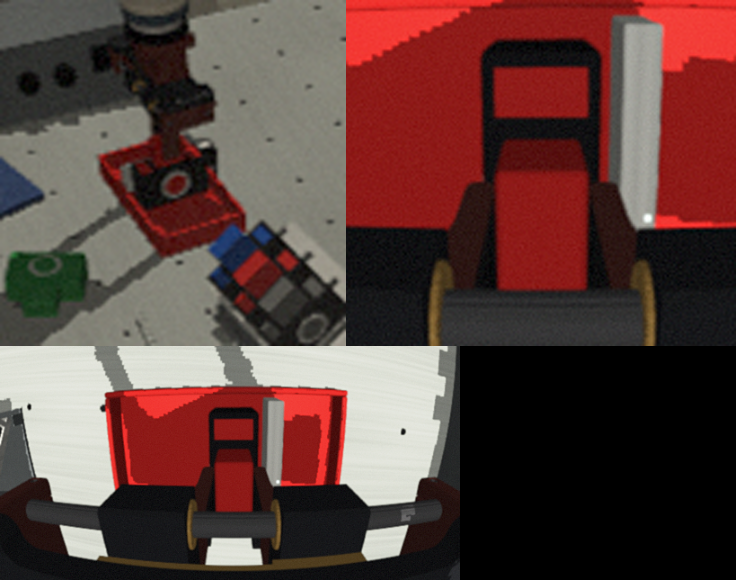

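The cassette stands upright across the red tray at (540,170), just short of the stop plate at (635,130), with the floor carrying it. Releasing.

Request:
send_rows(rows="0 0 0 0 -0.15;0 0 0 0 -0.15;0 0 -0.3 0 -0.15;0 0 -0.8 0 -0.15;0 0 -1 0 -0.15;0 0 -1 0 -0.15;0 0 -1 0 -0.09")

```text
time: 17.2
ee_pos: [532.8, 327.7, 154.6]
orientation: [-0.115, 3.138, 0.001]
ft_force: [-0.8, -0.2, 0.1]
finger_gap: 0.453
grip_force: 0.0
```

```bash
python3 snap.py I; python3 go.py 523 4.9 165 188.9; python3 - <<'E'
from go import *
import pickle
im=cv2.imread("pics/wI.png")[:,:,::-1].copy();c=pickle.load(open("wI.pkl","rb"))[1]
im[235:]=0
g=cv2.cvtColor(im,cv2.COLOR_RGB2HSV)
P=lambda u,v,z: np.round(w2tray(RT,*plane("wrist",(u,v),z,c)[:2]),1)
# black body on red floor: print row/col profile
m=(im.max(2)<45).astype(np.uint8)*255;m[:,:180]=0;m[:,350:]=0
cs,_=cv2.findContours(m,0,1)
for k in sorted(cs,key=cv2.contourArea)[-3:]:
    r=cv2.minAreaRect(k);print(cv2.contourArea(k),cv2.boundingRect(k),[P(*q,57).tolist() for q in cv2.boxPoints(r)])
E
```

```text
17.2 [532.8 327.7 154.6] [-1.150e-01  3.138e+00  1.000e-03] 0.281
t 17.25 at [533.7 328.2 157.8] yaw 184.19 gap mm 39.7 F [ 0.3 -0.1  3.4]
(523.0, 4.9, 165.0, 188.9) twist -0.0131 units after twist [  3.03 -15.89  -0.36]
t 17.25 at [533.7 328.2 157.8] yaw 184.19 gap mm 39.7 F [ 0.3 -0.1  3.4]
10.5 (241, 52, 4, 5) [[-124.7, -8.3], [-124.6, -5.7], [-120.9, -5.7], [-121.0, -8.3]]
169.0 (180, 0, 17, 28) [[-157.5, -71.4], [-183.9, -57.4], [-177.9, -49.5], [-151.8, -63.5]]
28973.0 (180, 142, 170, 242) [[-45.6, -63.7], [-45.6, 88.5], [270.3, 129.1], [267.4, -100.5]]
```

Request:
send_rows(rows="0 0 -1 -0.0131 -0.09;0.19 -1 0 0 -0.09;0.19 -1 0 0 -0.09;0.19 -1 0 0 -0.09;0.19 -1 0 0 -0.09;0.19 -1 0 0 -0.09;0.19 -1 0 0 -0.09;0.19 -1 0 0 -0.09")

```text
time: 18.25
ee_pos: [527.9, 183.8, 172.3]
orientation: [-0.244, 3.132, 0.0]
ft_force: [0.4, -0.3, 0.2]
finger_gap: 0.452
grip_force: 0.0
```

Request:
send_rows(rows="0.19 -1 0 0 -0.09;0.19 -1 0 0 -0.09;0.19 -1 0 0 -0.09;0.19 -1 0 0 -0.09;0.19 -1 0 0 -0.09;0.19 -1 0 0 -0.09;0.19 -1 0 0 -0.09;0.19 -1 0 0 -0.09")

```text
time: 19.25
ee_pos: [522.5, 21.1, 172.2]
orientation: [-0.244, 3.132, -0.0]
ft_force: [0.5, -0.5, -0.0]
finger_gap: 0.456
grip_force: 0.0
```

Request:
send_rows(rows="0 0 0 0 -0.09;0 0 0 0 -0.09")

```text
time: 19.5
ee_pos: [522.6, 22.6, 172.2]
orientation: [-0.244, 3.132, 0.001]
ft_force: [0.9, 0.1, -0.4]
finger_gap: 0.452
grip_force: 0.0
```

```bash
python3 go.py 523 4.9 104.5 188.9; python3 snap.py J; python3 - <<'E'
from h import *
import pickle
# check second red lane / blue after first lift: label of red1 & blue unchanged? & standing red cassette label row
im=cv2.imread("pics/wJ.png")[:,:,::-1].copy();im[240:]=0
for col in("red","blue"):
    for c in blobs(im,col,150,90,30):print(col,cv2.contourArea(c),cv2.boundingRect(c))
E
```

```text
t 19.5 at [522.6  22.6 172.2] yaw 188.89 gap mm 39.7 F [ 0.9  0.1 -0.4]
(523.0, 4.9, 104.5, 188.9) twist -0.0 units after twist [ 0.12 -0.88  3.39]
19.5 [522.6  22.6 172.2] [-2.440e-01  3.132e+00  1.000e-03] 0.013
red 3866.5 (406, 171, 106, 69)
red 2365.0 (197, 168, 58, 72)
red 907.5 (51, 0, 46, 50)
red 702.5 (465, 199, 47, 41)
red 292.5 (299, 215, 25, 25)
red 191.0 (15, 227, 38, 13)
red 157.0 (490, 203, 16, 14)
blue 5205.0 (0, 113, 84, 110)
blue 1714.0 (286, 169, 39, 69)
```

Request:
send_rows(rows="0.12 -0.88 0 0 -0.09;0 0 0.8 0 -0.09;0 0 1 0 -0.09;0 0 1 0 -0.09;0 0 0.4 0 -0.09;0 0 0.18 0 -0.09;0 0 0 0 -0.09", newtons=20)

```text
time: 20.42
ee_pos: [523.2, 4.7, 104.9]
orientation: [-0.244, 3.132, -0.0]
ft_force: [0.6, -0.7, -0.3]
finger_gap: 0.454
grip_force: 0.0
```

```bash
python3 go.py 523 4.9 104.5 188.9
```

```text
t 20.43 at [523.2   4.7 104.9] yaw 188.91 gap mm 39.9 F [ 0.6 -0.7 -0.3]
(523.0, 4.9, 104.5, 188.9) twist 0.0 units after twist [0.01 0.01 0.02]
```

Request:
send_rows(rows="0 0 0 0 -1;0 0 0 0 -1;0 0 0 0 -1;0 0 -0.4 0 -1;0 0 -0.8 0 -1;0 0 -1 0 -1;0 0 -1 0 -1;0 0 -1 0 -1", newtons=20)

```text
time: 21.42
ee_pos: [523.2, 4.6, 190.6]
orientation: [-0.244, 3.131, -0.0]
ft_force: [0.1, -0.1, -5.2]
finger_gap: 0.251
grip_force: 20.0
```

Request:
send_rows(rows="0 0 -1 0 -1;0 0 -1 0 -1;-0.15 0.93 0 0 -1;-0.15 0.93 0 0 -1;-0.15 0.93 0 0 -1;-0.15 0.93 0 0 -1;-0.15 0.93 0 0 -1;-0.15 0.93 0 0 -1")

```text
time: 22.42
ee_pos: [523.4, 119.1, 228.5]
orientation: [0.244, -3.132, 0.0]
ft_force: [-0.4, 0.1, -5.3]
finger_gap: 0.252
grip_force: 20.0
```

Request:
send_rows(rows="-0.15 0.93 0 0 -1;-0.15 0.93 0 0 -1;0 0 0.9 0 -1;0 0 1 0 -1;0 0 1 0 -1;0 0 1 0 -1;0 0 1 0 -1;0 0 1 0 -1")

```text
time: 23.42
ee_pos: [523.6, 155.2, 109.2]
orientation: [0.243, -3.132, 0.0]
ft_force: [0.4, -1.4, -5.4]
finger_gap: 0.251
grip_force: 20.0
```

Request:
send_rows(rows="0 0 0.9 0 -1;0 0 0.5 0 -1;0 0 0 0 -1")

```text
time: 23.8
ee_pos: [523.3, 155.3, 81.7]
orientation: [0.244, -3.131, 0.0]
ft_force: [-0.2, -0.3, -6.1]
finger_gap: 0.251
grip_force: 20.0
```

Request:
send_rows(rows="0 0 0 0 -1;0 0 0 0 -1;0 0 0 0 -1", newtons=9)

```text
time: 24.18
ee_pos: [524.0, 155.5, 83.3]
orientation: [-0.244, 3.131, 0.0]
ft_force: [0.0, -0.2, -6.4]
finger_gap: 0.249
grip_force: 9.0
```

```bash
python3 lean.py
```

```text
t 24.18 at [524.  155.5  83.3] yaw 188.91 gap mm 21.9 F [ 0.  -0.2 -6.4]
body/grip rows 175 334 colour runs [180, 264, 293, 309]
```

Request:
send_rows(rows="0 0 0 0 -1;0 0 0 0 -1;0 0 0 0 -1", newtons=8)

```text
time: 24.6
ee_pos: [523.7, 155.4, 82.6]
orientation: [0.244, -3.132, -0.0]
ft_force: [0.3, -0.1, -6.0]
finger_gap: 0.253
grip_force: 8.0
```

```bash
python3 lean.py
```

```text
t 24.6 at [523.7 155.4  82.6] yaw 188.91 gap mm 22.2 F [ 0.3 -0.1 -6. ]
body/grip rows 175 334 colour runs [180, 264, 293, 309]
```

Request:
send_rows(rows="0 0 0 0 -1;0 0 0 0 -1;0 0 0 0 -1", newtons=7)

```text
time: 25.02
ee_pos: [523.7, 155.4, 82.6]
orientation: [0.244, -3.132, 0.0]
ft_force: [0.5, 0.1, -6.0]
finger_gap: 0.252
grip_force: 7.0
```

```bash
python3 lean.py
```

```text
t 25.02 at [523.7 155.4  82.6] yaw 188.9 gap mm 22.2 F [ 0.5  0.1 -6. ]
body/grip rows 164 334 colour runs [170, 193, 203, 264, 293, 296]
```

Request:
send_rows(rows="0 0 0 0 -1;0 0 0 0 -1", newtons=6.5)

```text
time: 25.32
ee_pos: [523.7, 155.4, 82.7]
orientation: [-0.244, 3.132, 0.0]
ft_force: [-0.2, -0.2, -5.3]
finger_gap: 0.252
grip_force: 6.5
```

```bash
cat > up.py <<'E'
import lean
from lean import *
c_=bot.camera_info("wrist");ax=-R[:,0];rows=[min(dark)]+[r for r in range(101,335) if ((c[r].max()-c[r].min())>60)!=((c[r-1].max()-c[r-1].min())>60)]
for row in rows[:4]:
    o_,d=ray("wrist",(257,row),c_)
    print(row,[round(float((o_+d*(z-o_[2])/d[2]-p)@ax),1) for z in (p[2]-16,p[2]-10,p[2]-4)])
E
python3 up.py
```

```text
t 25.32 at [523.7 155.4  82.7] yaw 188.9 gap mm 22.2 F [-0.2 -0.2 -5.3]
body/grip rows 164 334 colour runs [170, 193, 204, 264, 293, 296]
164 [-37.9, -38.8, -39.7]
170 [-34.2, -35.2, -36.3]
193 [-19.6, -21.1, -22.7]
204 [-12.5, -14.2, -16.0]
```

It's still leaning about 13°. The low corner is now well to the −x side, so pressing lightly on the bare table will square it up.

Request:
send_rows(rows="0 0 0.4 0 -1;0 0 0.4 0 -1;0 0 0.1 0 -1;0 0 0.1 0 -1;0 0 0.1 0 -1;0 0 0 0 -1", newtons=9)

```text
time: 26.12
ee_pos: [527.8, 156.0, 65.2]
orientation: [-0.242, 3.12, 0.002]
ft_force: [6.5, 0.5, 8.6]
finger_gap: 0.246
grip_force: 9.0
```

```bash
python3 up.py
```

```text
t 26.12 at [527.8 156.   65.2] yaw 188.89 gap mm 21.7 F [6.5 0.5 8.6]
body/grip rows 166 334 colour runs [174, 198, 208, 264, 293, 299]
166 [-36.7, -37.6, -38.6]
174 [-31.7, -32.8, -34.0]
198 [-16.4, -18.0, -19.7]
208 [-9.8, -11.7, -13.5]
```

Request:
send_rows(rows="-0.3 0 0 0 -1;-0.3 0 0 0 -1;-0.3 0 0.05 0 -1;0 0 0 0 -1")

```text
time: 26.68
ee_pos: [540.6, 158.1, 59.3]
orientation: [0.244, -3.129, 0.001]
ft_force: [-3.8, -0.7, 5.5]
finger_gap: 0.252
grip_force: 9.0
```

```bash
python3 up.py
```

```text
t 26.68 at [540.6 158.1  59.3] yaw 188.91 gap mm 22.1 F [-3.8 -0.7  5.5]
body/grip rows 152 334 colour runs [168, 192, 203, 264]
152 [-45.3, -45.9, -46.6]
168 [-35.4, -36.4, -37.4]
192 [-20.2, -21.8, -23.3]
203 [-13.1, -14.9, -16.6]
```

Request:
send_rows(rows="-0.3 0 0.05 0 -1;-0.3 0 0.05 0 -1;-0.3 0 0.05 0 -1;0 0 0 0 -1")

```text
time: 27.22
ee_pos: [558.8, 160.9, 57.2]
orientation: [0.244, -3.13, 0.0]
ft_force: [-4.9, -1.6, 8.7]
finger_gap: 0.249
grip_force: 9.0
```

```bash
python3 up.py
```

```text
t 27.23 at [558.8 160.9  57.2] yaw 188.91 gap mm 21.9 F [-4.9 -1.6  8.7]
body/grip rows 128 334 colour runs [145, 171, 182, 264]
128 [-59.9, -60.1, -60.3]
145 [-49.5, -50.1, -50.6]
171 [-33.5, -34.6, -35.7]
182 [-26.6, -27.9, -29.2]
```

It's flat on the table now (pad height 76 mm), with the tool about 8.7 mm off its centre. Regripping centred and lifting.

Request:
send_rows(rows="0 0 0 0 -0.3;0 0 0 0 -0.3;0.43 0 0 0 -0.3;0 0 0 0 -1;0 0 0 0 -1;0 0 0 0 -1", newtons=20)

```text
time: 28.02
ee_pos: [550.3, 159.5, 56.4]
orientation: [0.244, -3.131, 0.0]
ft_force: [-2.2, -0.4, 0.3]
finger_gap: 0.251
grip_force: 20.0
```

Request:
send_rows(rows="0 0 -0.3 0 -1;0 0 -0.7 0 -1;0 0 -0.2 0 -1;0 0 0 0 -1")

```text
time: 28.52
ee_pos: [551.2, 159.7, 81.4]
orientation: [-0.244, 3.131, 0.0]
ft_force: [-0.1, 0.0, -6.5]
finger_gap: 0.247
grip_force: 20.0
```

```bash
python3 up.py; python3 - <<'E'
from go import *
x,y=tray2w(RT,0,-37);to(x,y,p[2],184.2)
E
```

```text
t 28.52 at [551.2 159.7  81.4] yaw 188.9 gap mm 21.7 F [-0.1  0.  -6.5]
body/grip rows 139 334 colour runs [152, 177, 188, 264]
139 [-53.6, -54.0, -54.4]
152 [-45.7, -46.4, -47.0]
177 [-30.2, -31.4, -32.6]
188 [-23.3, -24.7, -26.1]
t 28.57 at [550.9 159.6  80.8] yaw 188.9 gap mm 21.7 F [ 0.2 -0.3 -5.4]
(np.float64(535.6098132937224), np.float64(283.69936434269505), np.float64(80.8225235564824), 184.2) twist 0.0131 units after twist [ 0.31  6.24 -0.  ]
```

Request:
send_rows(rows="0 0 -1 0.0131 -1;0 0 -0.3 0 -1;0.01 0.87 0 0 -1;0.01 0.87 0 0 -1;0.01 0.87 0 0 -1;0.01 0.87 0 0 -1;0.01 0.87 0 0 -1;0.01 0.87 0 0 -1")

```text
time: 29.58
ee_pos: [541.8, 264.9, 106.5]
orientation: [0.115, -3.139, 0.0]
ft_force: [0.1, 0.1, -5.9]
finger_gap: 0.25
grip_force: 20.0
```

Request:
send_rows(rows="0 0.87 0 0 -1;0 0 0 0 -1;0 0 0.8 0 -1;0 0 0.8 0 -1;0 0 0.4 0 -1;0 0 0.1 0 -1;0 0 0 0 -1")

```text
time: 30.45
ee_pos: [540.8, 280.9, 64.8]
orientation: [-0.114, 3.139, 0.0]
ft_force: [0.5, 0.2, -5.7]
finger_gap: 0.249
grip_force: 20.0
```

```bash
python3 - <<'E'
from go import *
print(w2tray(RT,p[0],p[1]))
E
```

```text
t 30.45 at [540.8 280.9  64.8] yaw 184.17 gap mm 22.0 F [ 0.5  0.2 -5.7]
[  5.01429927 -40.17880822]
```

Request:
send_rows(rows="0 0 0.12 0 -1;0 0 0 0 -0.32;0 0 0 0 -0.32;0 0 -0.4 0 -0.32;0 0 -0.9 0 -0.32;0 0 -1 0 -0.32;0 0 -0.7 0 -0.32;0.12 -0.9 0 0 -0.32")

```text
time: 31.45
ee_pos: [540.3, 263.3, 124.5]
orientation: [-0.117, 3.136, 0.002]
ft_force: [0.5, -0.8, -0.8]
finger_gap: 0.341
grip_force: 0.0
```

Request:
send_rows(rows="0.13 -0.95 0 0.0278 0.27;0 0 0 0.0278 0.27;0 0 0 0.0278 0.27;0 0 0 0.0278 0.27;0 0 0 0.0278 0.27;0 0 0 0.0278 0.27;0 0 0 0.0278 0.27;0 0 0 0.0278 0.27")

```text
time: 32.45
ee_pos: [538.0, 242.4, 121.3]
orientation: [-1.939, -2.471, 0.002]
ft_force: [0.1, -0.2, -0.2]
finger_gap: 0.634
grip_force: 0.0
```

Request:
send_rows(rows="0 0 0 0.0276 0.27;0 0 0 0 0.27")

```text
time: 32.7
ee_pos: [538.1, 242.6, 121.5]
orientation: [-2.138, -2.302, 0.002]
ft_force: [-0.8, -0.8, -0.3]
finger_gap: 0.637
grip_force: 0.0
```

```bash
python3 snap.py K; python3 - <<'E'
from go import *
print(w2tray(RT,p[0],p[1]))
x,y=tray2w(RT,0,-78);to(x,y,26,94.2)
import pickle
im=cv2.imread("pics/wK.png")[:,:,::-1].copy();im[240:]=0;c=pickle.load(open("wK.pkl","rb"))[1];im[:,0]=0
for b in blobs(im,"red",100,90,30):print(cv2.contourArea(b),cv2.boundingRect(b))
E
```

```text
32.7 [538.1 242.6 121.5] [-2.138e+00 -2.302e+00  2.000e-03] 0.076
t 32.75 at [538.1 242.8 121.6] yaw 94.36 gap mm 55.7 F [-0.2 -0.3 -0.3]
[ -0.51994469 -77.98843254]
(np.float64(538.6125793759552), np.float64(242.80947077649228), 26, 94.2) twist 0.0004 units after twist [-0.    0.03  4.78]
21198.0 (182, 0, 159, 240)
2939.0 (236, 71, 85, 41)
679.5 (212, 76, 22, 37)
305.0 (14, 227, 41, 13)
297.5 (466, 227, 41, 13)
```

View pics/wK.png

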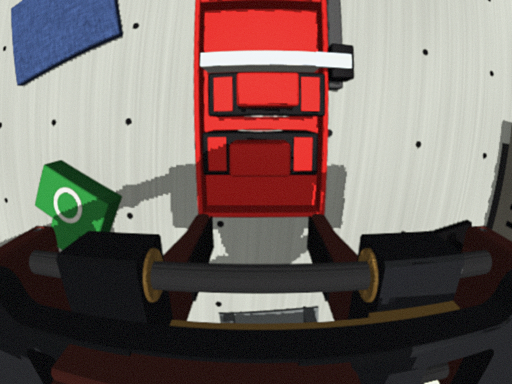

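The view shows both reds standing square in the red tray, at (265,93) and (260,153), with the stop plate at (275,60). The open fingers will go in behind them and push along +y. Going down behind.

Request:
send_rows(rows="0 0 1 0 0.27;0 0 1 0 0.27;0 0 1 0 0.27;0 0 1 0 0.27;0 0 0.7 0 0.27;0.4 0 0 0 0.27;0.4 0 0 0 0.27;0.3 0 0 0 0.27")

```text
time: 33.75
ee_pos: [537.2, 265.8, 29.0]
orientation: [2.138, 2.3, 0.0]
ft_force: [-0.1, -7.2, 4.3]
finger_gap: 0.636
grip_force: 3.9
```

Request:
send_rows(rows="0.2 0 0 0 0.27;0.1 0 0 0 0.27")

```text
time: 34.0
ee_pos: [537.0, 271.0, 29.1]
orientation: [2.138, 2.299, -0.001]
ft_force: [-0.7, -6.5, 0.3]
finger_gap: 0.638
grip_force: 3.3
```

Request:
send_rows(rows="0.1 0 0 0 0.27")

```text
time: 34.12
ee_pos: [536.9, 272.6, 29.1]
orientation: [2.137, 2.299, -0.001]
ft_force: [0.3, -8.0, 0.5]
finger_gap: 0.635
grip_force: 4.2
```

Request:
send_rows(rows="0.1 0 0 0 0.27")

```text
time: 34.25
ee_pos: [536.7, 274.3, 29.1]
orientation: [2.137, 2.298, -0.002]
ft_force: [-0.1, -8.4, 1.7]
finger_gap: 0.636
grip_force: 4.2
```

```bash
python3 - <<'E'
from go import *
print(w2tray(RT,p[0],p[1]),o["ft_force"])
E
```

```text
t 34.25 at [536.7 274.3  29.1] yaw 94.16 gap mm 55.9 F [-0.1 -8.4  1.7]
[  0.41151405 -46.46516908] [-0.11725282 -8.3718727   1.71795105]
```

```bash
cat > plate.py <<'E'
# v of the white plate top (z 45) per column, in the wrist frame
import sys,pickle
from go import *
T=RT if sys.argv[2]=="red" else BT
im=cv2.imread(f"pics/w{sys.argv[1]}.png")[:,:,::-1];c=pickle.load(open(f"w{sys.argv[1]}.pkl","rb"))[1]
m=((im.min(2)>170)&(np.ptp(im.astype(int),axis=2)<40)).astype(np.uint8)
for uc in(-30,0,30):
    # walk along v on the plane z=45 at fixed u, sampling pixels
    Tc=np.array(c["world_from_camera"]);K=np.array(c["mtx"]);v=np.arange(0,75,.5);hit=[]
    for vv in v:
        w=np.array([*tray2w(T,uc,vv),45.]);q=Tc[:3,:3].T@(w-Tc[:3,3]);r=np.arctan2(np.hypot(q[0],q[1]),q[2]);f=r/np.hypot(q[0],q[1])
        x,y=K[0,2]+K[0,0]*q[0]*f,K[1,2]+K[1,1]*q[1]*f;xi,yi=int(round(x)),int(round(y))
        if 0<=xi<512 and 0<=yi<384 and m[yi,xi]:hit.append(vv)
    print(uc,"plate v",(hit[0],hit[-1],len(hit)) if hit else None)
E
python3 plate.py A red; python3 plate.py K red; python3 snap.py L; python3 plate.py L red
```

```text
t 34.25 at [536.7 274.3  29.1] yaw 94.16 gap mm 55.9 F [-0.1 -8.4  1.7]
t 34.25 at [536.7 274.3  29.1] yaw 94.16 gap mm 55.9 F [-0.1 -8.4  1.7]
34.25 [536.7 274.3  29.1] [ 2.137e+00  2.298e+00 -2.000e-03] 0.025
t 34.3 at [536.7 274.6  29.1] yaw 94.16 gap mm 55.8 F [ 0.3 -8.2  1.1]Traceback (most recent call last):
  File "plate.py", line 3, in <module>
    from go import *
  File "go.py", line 11, in <module>
    a=list(map(float,sys.argv[1:]))
ValueError: could not convert string to float: 'A'
Traceback (most recent call last):
  File "plate.py", line 3, in <module>
    from go import *
  File "go.py", line 11, in <module>
    a=list(map(float,sys.argv[1:]))
ValueError: could not convert string to float: 'K'
Traceback (most recent call last):
  File "plate.py", line 3, in <module>
    from go import *
  File "go.py", line 11, in <module>
    a=list(map(float,sys.argv[1:]))
ValueError: could not convert string to float: 'L'
```

```bash
sed -i 's/^a=list.*/a=list(map(float,sys.argv[1:])) if sys.argv[0].endswith("go.py") else []/' go.py; for k in A K L; do python3 plate.py $k red|tail -3; done
```

```text
-30 plate v (np.float64(32.0), np.float64(43.5), 24)
0 plate v (np.float64(32.0), np.float64(43.5), 24)
30 plate v (np.float64(32.5), np.float64(43.0), 22)
-30 plate v (np.float64(32.0), np.float64(43.0), 23)
0 plate v (np.float64(32.0), np.float64(43.5), 24)
30 plate v (np.float64(32.5), np.float64(44.0), 24)
-30 plate v (np.float64(35.0), np.float64(46.0), 23)
0 plate v (np.float64(35.5), np.float64(45.5), 21)
30 plate v (np.float64(35.0), np.float64(46.0), 23)
```

The plate has given 3 mm, measured from 32 to 35. Pushing about 4.5 mm further.

Request:
send_rows(rows="0.08 0 0 0 0.27;0.08 0 0 0 0.27;0.06 0 0 0 0.27;0 0 0 0 0.27")

```text
time: 34.8
ee_pos: [536.4, 278.8, 29.1]
orientation: [2.138, 2.298, -0.002]
ft_force: [0.1, -8.7, 0.5]
finger_gap: 0.64
grip_force: 3.9
```

```bash
python3 snap.py M; python3 plate.py M red
```

```text
34.8 [536.4 278.8  29.1] [ 2.138e+00  2.298e+00 -2.000e-03] 0.002
t 34.85 at [536.4 278.7  29. ] yaw 94.15 gap mm 56.0 F [ 0.6 -7.4  0.5]
-30 plate v (np.float64(39.5), np.float64(50.5), 23)
0 plate v (np.float64(40.0), np.float64(50.0), 21)
30 plate v (np.float64(39.5), np.float64(50.5), 23)
```

Request:
send_rows(rows="-0.1 0 0 0 0.27;-0.4 0 0 0 0.27;-0.6 0 0 0 0.27;0 0 -1 0 0.27;0 0 -1 0 0.27;0 0 -1 0 0.27;0 0 -1 0 0.27;0 0 -1 0 0.27")

```text
time: 35.85
ee_pos: [537.4, 258.3, 130.0]
orientation: [2.138, 2.301, 0.001]
ft_force: [0.9, -0.4, -0.1]
finger_gap: 0.633
grip_force: 0.0
```

Request:
send_rows(rows="0 0 -1 0 0.27;0 0 -1 -0.0263 0.27;0 0 0 -0.0263 -0.09")

```text
time: 36.22
ee_pos: [538.2, 258.5, 171.4]
orientation: [1.723, 2.624, 0.005]
ft_force: [-0.9, -0.4, 0.3]
finger_gap: 0.558
grip_force: 0.0
```

```bash
python3 snap.py N; python3 plate.py N red; cat > body.py <<'E'
import sys,pickle
from go import *
T=RT if sys.argv[2]=="red" else BT
im=cv2.imread(f"pics/w{sys.argv[1]}.png")[:,:,::-1];c=pickle.load(open(f"w{sys.argv[1]}.pkl","rb"))[1]
Tc=np.array(c["world_from_camera"]);K=np.array(c["mtx"])
def px(u,v,z):
    q=Tc[:3,:3].T@(np.array([*tray2w(T,u,v),z])-Tc[:3,3]);h=np.hypot(q[0],q[1]);f=np.arctan2(h,q[2])/h
    return int(round(K[0,2]+K[0,0]*q[0]*f)),int(round(K[1,2]+K[1,1]*q[1]*f))
for uc in(-34,34): # label stripes on body tops, z 57
    s="";col=[]
    for v in np.arange(-90,60,1.):
        x,y=px(uc,v,57);r=im[y,x].astype(int) if 0<=x<512 and 0<=y<384 else np.zeros(3,int);col.append("R" if np.ptp(r)>60 else ("#" if r.max()<60 else "."))
    print(uc,"v-90..",  "".join(col))
E
python3 body.py N red; python3 go.py 514.6 58.4 165 188.9
```

```text
36.23 [538.2 258.5 171.4] [1.723 2.624 0.005] 1.313
t 36.27 at [537.8 258.3 170.2] yaw 113.81 gap mm 45.2 F [ 0.3 -0.2  0.2]
-30 plate v (np.float64(40.0), np.float64(49.0), 19)
0 plate v (np.float64(39.0), np.float64(50.5), 24)
30 plate v (np.float64(40.0), np.float64(50.5), 22)
t 36.27 at [537.8 258.3 170.2] yaw 113.81 gap mm 45.2 F [ 0.3 -0.2  0.2]
-34 v-90.. RRRRRRRRRRRRRRRRRRRRRRRRRRRRRRRRRRRRRRRRRRRRRRRRRRRRRRRRRRRR###.RRRRRRRRRRRRRRRRRRRRRRRRRRR######RRRRRRRRRRRRRRRRRRRRRRRRRRRR.#...........RRRRRRRRRRRR
34 v-90.. .RRRRRR.RRRRRRRRRRRRRRRRRRRRRRRRRRRRRRRRRRRRRRRRRRRRRRRRRRRRR.##RRRRRRRRRRRRRRRRRRRRRRRRRRRR.#####.RRRRRRRRRRRRRRRRRRRRRRRRRRR#.............RRRRRRRRRR
t 36.27 at [537.8 258.3 170.2] yaw 113.81 gap mm 45.2 F [ 0.3 -0.2  0.2]
(514.6, 58.4, 165.0, 188.9) twist -0.2086 units after twist [ 2.69 -9.7   0.26]
```

The red row holds the stop back about 7.7 mm. The cassettes are touching and square. Now the blue one.

Request:
send_rows(rows="0 0 0 -0.026 -0.09;0 0 0 -0.026 -0.09;0 0 0 -0.026 -0.09;0 0 0 -0.026 -0.09;0 0 0 -0.026 -0.09;0 0 0 -0.026 -0.09;0 0 0 -0.026 -0.09;0 0 0 -0.0266 -0.09")

```text
time: 37.28
ee_pos: [537.2, 258.0, 168.3]
orientation: [0.229, -3.132, 0.0]
ft_force: [0.3, 0.2, 0.4]
finger_gap: 0.455
grip_force: 0.0
```

Request:
send_rows(rows="0.27 -0.97 0 0 -0.09;0.27 -0.97 0 0 -0.09;0.27 -0.97 0 0 -0.09;0.27 -0.97 0 0 -0.09;0.27 -0.97 0 0 -0.09;0.27 -0.97 0 0 -0.09;0.27 -0.97 0 0 -0.09;0.27 -0.97 0 0 -0.09")

```text
time: 38.28
ee_pos: [516.6, 97.0, 168.2]
orientation: [0.225, -3.133, 0.0]
ft_force: [0.1, -0.8, 0.5]
finger_gap: 0.453
grip_force: 0.0
```

Request:
send_rows(rows="0.27 -0.97 0 0 -0.09;0.26 -0.97 0 0 -0.09;0 0 0 0 -0.09")

```text
time: 38.65
ee_pos: [511.7, 57.0, 168.3]
orientation: [-0.222, 3.134, -0.0]
ft_force: [0.3, 1.1, -0.6]
finger_gap: 0.457
grip_force: 0.0
```

```bash
python3 go.py 514.6 58.4 105.5 188.9
```

```text
t 38.65 at [511.7  57.  168.3] yaw 188.1 gap mm 40.2 F [ 0.3  1.1 -0.6]
(514.6, 58.4, 105.5, 188.9) twist -0.0022 units after twist [-0.15  0.05  3.14]
```

Request:
send_rows(rows="-0.15 0.05 0 -0.0022 -0.09;0 0 0.8 0 -0.09;0 0 1 0 -0.09;0 0 0.7 0 -0.09;0 0 0.4 0 -0.09;0 0 0.19 0 -0.09;0 0 0 0 -0.09", newtons=20)

```text
time: 39.52
ee_pos: [514.7, 59.8, 106.5]
orientation: [-0.247, 3.132, -0.0]
ft_force: [0.3, -0.8, 0.6]
finger_gap: 0.453
grip_force: 0.0
```

```bash
python3 go.py 514.6 58.4 106 188.9
```

```text
t 39.52 at [514.7  59.8 106.5] yaw 189.01 gap mm 39.9 F [ 0.3 -0.8  0.6]
(514.6, 58.4, 106.0, 188.9) twist 0.0003 units after twist [ 0.02 -0.07  0.03]
```

Request:
send_rows(rows="0 0 0 0 -1;0 0 0 0 -1;0 0 0 0 -1;0 0 -0.4 0 -1;0 0 -0.8 0 -1;0 0 -1 0 -1;0 0 -1 0 -1;0 0 -1 0 -1")

```text
time: 40.52
ee_pos: [514.8, 59.9, 192.4]
orientation: [-0.247, 3.131, 0.0]
ft_force: [0.5, 0.1, -6.7]
finger_gap: 0.244
grip_force: 20.0
```

Request:
send_rows(rows="0 0 -1 0 -1;0 0 -1 0 -1;0 0 -0.3 0 -1;0 0 0 0 -1")

```text
time: 41.02
ee_pos: [514.8, 59.8, 236.8]
orientation: [-0.247, 3.131, -0.0]
ft_force: [-0.2, 0.6, -6.3]
finger_gap: 0.247
grip_force: 20.0
```

```bash
python3 go.py 525 -170 229 188.9
```

```text
t 41.02 at [514.8  59.8 236.8] yaw 189.01 gap mm 21.8 F [-0.2  0.6 -6.3]
(525.0, -170.0, 229.0, 188.9) twist 0.0003 units after twist [  1.27 -11.43   0.39]
```

Request:
send_rows(rows="0.1 -0.95 0 0 -1;0.1 -0.95 0 0 -1;0.1 -0.95 0 0 -1;0.1 -0.95 0 0 -1;0.1 -0.95 0 0 -1;0.1 -0.95 0 0 -1;0.1 -0.95 0 0 -1;0.1 -0.95 0 0 -1")

```text
time: 42.02
ee_pos: [522.7, -94.1, 236.4]
orientation: [0.247, -3.132, 0.0]
ft_force: [-0.4, -0.3, -6.5]
finger_gap: 0.25
grip_force: 20.0
```

Request:
send_rows(rows="0.11 -0.95 0 0 -1;0.11 -0.95 0 0 -1;0.11 -0.95 0 0 -1;0.11 -0.98 0 0 -1;0 0 1 0 -1;0 0 1 0 -1;0 0 1 0 -1;0 0 1 0 -1")

```text
time: 43.02
ee_pos: [526.0, -170.1, 155.3]
orientation: [0.247, -3.132, -0.0]
ft_force: [-0.1, -0.1, -6.9]
finger_gap: 0.248
grip_force: 20.0
```

Request:
send_rows(rows="0 0 1 0 -1;0 0 1 0 -1;0 0 1 0 -1;0 0 0.6 0 -1")

```text
time: 43.52
ee_pos: [525.4, -169.6, 82.6]
orientation: [0.247, -3.13, -0.001]
ft_force: [-1.5, -0.1, -5.3]
finger_gap: 0.247
grip_force: 20.0
```

Request:
send_rows(rows="0 0 0 0 -1;0 0 0 0 -1", newtons=7.5)

```text
time: 43.78
ee_pos: [526.2, -170.0, 85.2]
orientation: [-0.247, 3.131, -0.001]
ft_force: [-0.6, -0.3, -6.3]
finger_gap: 0.252
grip_force: 7.5
```

```bash
python3 up.py
```

```text
t 43.77 at [ 526.2 -170.    85.2] yaw 189.01 gap mm 22.2 F [-0.6 -0.3 -6.3]
body/grip rows 149 334 colour runs [160, 183, 206, 264]
149 [-46.9, -47.6, -48.2]
160 [-40.2, -41.0, -41.9]
183 [-25.8, -27.1, -28.5]
206 [-10.9, -12.7, -14.6]
```

Request:
send_rows(rows="0 0 -0.5 0 -1;0 0 -1 0 -1", newtons=20)

```text
time: 44.08
ee_pos: [525.8, -169.8, 115.4]
orientation: [0.247, -3.132, -0.0]
ft_force: [0.6, -0.3, -5.3]
finger_gap: 0.25
grip_force: 20.0
```

```bash
python3 up.py; for k in D C; do python3 plate.py $k blue|tail -3; done; python3 - <<'E'
from go import *
x,y=tray2w(BT,0,-6);to(x,y,p[2],173.7)
E
```

```text
t 44.08 at [ 525.8 -169.8  115.4] yaw 189.01 gap mm 22.0 F [ 0.6 -0.3 -5.3]
body/grip rows 148 334 colour runs [160, 182, 206, 264]
148 [-45.7, -46.4, -47.0]
160 [-38.2, -39.1, -40.0]
182 [-24.1, -25.5, -26.8]
206 [-8.3, -10.1, -12.0]
-30 plate v (np.float64(22.0), np.float64(26.5), 10)
0 plate v None
30 plate v None
-30 plate v (np.float64(21.5), np.float64(32.5), 23)
0 plate v (np.float64(22.5), np.float64(32.0), 20)
30 plate v (np.float64(22.0), np.float64(33.5), 24)
t 44.12 at [ 527.4 -170.4  119.8] yaw 189.01 gap mm 21.7 F [-0.6 -0.8 -2.3]
(np.float64(544.8415941334538), np.float64(-316.2637657327311), np.float64(119.79909936132685), 173.7) twist 0.0425 units after twist [-1.67 -7.15 -0.  ]
```

Request:
send_rows(rows="0 0 0 0.0213 -1;0 0 0 0.0212 -1;-0.21 -0.9 0 0 -1;-0.21 -0.9 0 0 -1;-0.21 -0.9 0 0 -1;-0.21 -0.9 0 0 -1;-0.21 -0.9 0 0 -1;-0.21 -0.9 0 0 -1")

```text
time: 45.12
ee_pos: [539.2, -281.3, 114.3]
orientation: [-0.173, -3.137, -0.0]
ft_force: [0.3, -0.7, -6.0]
finger_gap: 0.249
grip_force: 20.0
```

Request:
send_rows(rows="-0.21 -0.9 0 0 -1;-0.2 -0.85 0 0 -1;0 0 0 0 -1;0 0 0.8 0 -1;0 0 0.8 0 -1;0 0 0.4 0 -1;0 0 0 0 -1")

```text
time: 46.0
ee_pos: [543.3, -315.1, 73.7]
orientation: [-0.171, -3.136, -0.001]
ft_force: [-0.4, -0.5, -6.1]
finger_gap: 0.25
grip_force: 20.0
```

```bash
python3 - <<'E'
from go import *
print(w2tray(BT,p[0],p[1]))
E
```

```text
t 46.0 at [ 543.3 -315.1   73.7] yaw 173.74 gap mm 22.0 F [-0.4 -0.5 -6.1]
[-1.70629669 -5.01558703]
```

Request:
send_rows(rows="0 0 0.1 0 -1;0 0 0.1 0 -1;0 0 0 0 -1")

```text
time: 46.38
ee_pos: [544.5, -315.8, 72.1]
orientation: [0.172, 3.134, -0.001]
ft_force: [2.6, 0.7, 1.5]
finger_gap: 0.253
grip_force: 20.0
```

Request:
send_rows(rows="0 0 0.1 0 -1;0 0 0 0 -1")

```text
time: 46.62
ee_pos: [545.0, -315.8, 71.8]
orientation: [0.171, 3.132, -0.002]
ft_force: [1.2, 3.1, 9.2]
finger_gap: 0.249
grip_force: 20.0
```

Request:
send_rows(rows="0 0 0 0 -0.15;0 0 0 0 -0.15;0 0 -0.4 0 -0.15;0 0 -0.9 0 -0.15;0 0 -1 0 -0.15;0 -0.95 -0.4 0 -0.15;0 -0.95 0 0.0278 0.27;0 0 0 0.0278 0.27")

```text
time: 47.62
ee_pos: [538.7, -356.0, 122.9]
orientation: [0.727, 3.056, -0.002]
ft_force: [-0.4, 0.8, -0.1]
finger_gap: 0.609
grip_force: 0.0
```

Request:
send_rows(rows="0 0 0 0.0278 0.27;0 0 0 0.0278 0.27;0 0 0 0.0278 0.27;0 0 0 0.0278 0.27;0 0 0 0.0278 0.27;0 0 0 0.0278 0.27;0 0 0 0.0276 0.27;0 0 0 0 0.27")

```text
time: 48.62
ee_pos: [539.1, -354.6, 122.7]
orientation: [2.339, 2.097, -0.0]
ft_force: [-1.0, -0.2, -0.3]
finger_gap: 0.639
grip_force: 0.0
```

```bash
python3 snap.py O; python3 plate.py O blue|tail -3; python3 body.py O blue|tail -2; python3 - <<'E'
from go import *
print(w2tray(BT,p[0],p[1]))
x,y=tray2w(BT,0,-43);to(x,y,26,83.7)
E
```

```text
48.62 [ 539.1 -354.6  122.7] [ 2.339  2.097 -0.   ] 0.076
-30 plate v (np.float64(22.5), np.float64(33.5), 23)
0 plate v (np.float64(12.5), np.float64(34.0), 27)
30 plate v (np.float64(22.5), np.float64(33.5), 23)
-34 v-90.. ....RRRR..R....RRRRRRRRRRRRRRRRRRRRRRRRRRRRRRRRRRRRRRRRRRRRRRRRRRRRRR.##RRRRRRRRRRRRRRRRRRRRRRRRRRR#####.RRRRRRR............RRRRRRRRRRRRRRRRRRRRRRRRRR
34 v-90.. ...RRRRRR.....RRRRRRRRRRRRRRRRRRRRRRRRRRRRRRRRRRRRRRRRRRRRRRRRRRRRRRR###.RRRRRRRRRRRRRRRRRRRRRRRRRRR####RRRRRRRR............RRRRRRRRRRRRRRRRRRRRRRRRRR
t 48.67 at [ 539.1 -354.4  122.6] yaw 83.88 gap mm 56.1 F [ 0.9  0.1 -0.5]
[ -1.48919814 -44.5240709 ]
(np.float64(540.7814246230851), np.float64(-353.0403210845727), 26, 83.7) twist 0.0005 units after twist [0.08 0.07 4.83]
```

Request:
send_rows(rows="0 0.07 1 0 0.27;0 0 1 0 0.27;0 0 1 0 0.27;0 0 1 0 0.27;0 0 0.7 0 0.27;0.4 0 0 0 0.27;0.4 0 0 0 0.27;0.2 0 0 0 0.27")

```text
time: 49.68
ee_pos: [543.4, -334.1, 29.8]
orientation: [2.337, 2.094, -0.001]
ft_force: [0.1, -4.1, -1.5]
finger_gap: 0.634
grip_force: 2.2
```

Request:
send_rows(rows="0.1 0 0 0 0.27;0.1 0 0 0 0.27;0 0 0 0 0.27")

```text
time: 50.05
ee_pos: [543.6, -329.8, 28.5]
orientation: [2.34, 2.096, 0.001]
ft_force: [1.2, -4.0, -2.0]
finger_gap: 0.637
grip_force: 2.0
```

```bash
python3 snap.py P; python3 plate.py P blue; python3 -c "
from go import *
print(w2tray(BT,p[0],p[1]))"
```

```text
50.05 [ 543.6 -329.8   28.5] [2.340e+00 2.096e+00 1.000e-03] 0.004
t 50.1 at [ 543.6 -329.8   28.4] yaw 83.71 gap mm 56.3 F [ 2.1 -3.1 -1.8]
-30 plate v (np.float64(28.5), np.float64(37.5), 17)
0 plate v (np.float64(28.0), np.float64(38.5), 21)
30 plate v (np.float64(27.5), np.float64(38.5), 23)
t 50.1 at [ 543.6 -329.8   28.4] yaw 83.71 gap mm 56.3 F [ 2.1 -3.1 -1.8]
[  0.2349671  -19.58064593]
```

Request:
send_rows(rows="0.1 0 0 0 0.27;0 0 0 0 0.27;0 0 0 0 0.27")

```text
time: 50.48
ee_pos: [543.4, -327.5, 28.2]
orientation: [-2.339, -2.096, 0.0]
ft_force: [0.4, -3.0, -2.8]
finger_gap: 0.629
grip_force: 1.8
```

Request:
send_rows(rows="-0.1 0 0 0 0.27;-0.4 0 0 0 0.27;-0.6 0 0 0 0.27;0 0 -1 0 0.27;0 0 -1 0 0.27;0 0 -1 0 0.27;0 0 -1 0 0.27;0 0 -1 0 0.27")

```text
time: 51.48
ee_pos: [541.3, -349.5, 130.3]
orientation: [2.339, 2.096, 0.0]
ft_force: [0.4, -0.7, 1.3]
finger_gap: 0.639
grip_force: 0.0
```

Request:
send_rows(rows="0 0 -1 0 0.27;0 0 0 0 0.27")

```text
time: 51.72
ee_pos: [542.0, -350.1, 151.2]
orientation: [2.337, 2.094, 0.001]
ft_force: [-0.5, 0.4, 0.3]
finger_gap: 0.638
grip_force: 0.0
```

```bash
python3 snap.py Q; python3 plate.py Q blue; python3 body.py Q blue|tail -2; python3 - <<'E'
from go import *
im=bot.grab_frame("top");cv2.imwrite("pics/topZ.png",im[:,:,::-1])
a=cv2.imread("pics/top0.png").astype(int);d=(np.abs(a-im[:,:,::-1]).max(2)>60).astype(np.uint8)
cs,_=cv2.findContours(d,0,1)
print([cv2.boundingRect(c) for c in cs if cv2.contourArea(c)>12])
E
```

```text
51.73 [ 542.  -350.1  151.2] [2.337e+00 2.094e+00 1.000e-03] 0.046
t 51.77 at [ 541.5 -349.8  149.4] yaw 83.71 gap mm 55.7 F [0.5 0.1 1. ]
-30 plate v (np.float64(29.0), np.float64(39.5), 22)
0 plate v (np.float64(28.5), np.float64(40.0), 24)
30 plate v (np.float64(29.0), np.float64(40.5), 24)
-34 v-90.. ....RRR.......RRRRRRRRRRRRRRRRRRRRRRRRRRRRRRRRRRRRRRRRRRRRRRRRRRRRRRRRRRRRRRRRRRRRRRR.##RRRRRRRRRRRRRRRRRRRRRRRRRRR###............RRRRRRRRRRRRRRRRRRRR
34 v-90.. ...RRRRR......RRRRRRRRRRRRRRRRRRRRRRRRRRRRRRRRRRRRRRRRRRRRRRRRRRRRRRRRRRRRRRRRRRRRRRR###RRRRRRRRRRRRRRRRRRRRRRRRRRR.##.............RRRRRRRRRRRRRRRRRRR
t 51.77 at [ 541.5 -349.8  149.4] yaw 83.71 gap mm 55.7 F [0.5 0.1 1. ]
[(268, 367, 7, 8), (198, 351, 61, 33), (236, 342, 34, 22), (227, 335, 9, 8), (12, 335, 21, 15), (0, 331, 10, 12), (160, 321, 56, 49), (246, 314, 41, 34), (175, 312, 9, 8), (191, 307, 34, 27), (15, 296, 24, 12), (15, 293, 5, 9), (8, 281, 7, 10), (15, 266, 175, 118), (306, 244, 29, 29), (329, 206, 10, 6), (318, 199, 10, 15), (368, 186, 11, 7), (346, 184, 31, 41), (215, 179, 15, 31), (129, 179, 29, 38), (232, 177, 15, 31), (396, 175, 15, 20), (350, 172, 12, 11), (325, 172, 24, 34), (266, 172, 14, 30), (350, 143, 17, 24)]
```

```bash
python3 -c "
from workcell import bot
print(bot.finish_job())"
```

```text
the job is handed in; nothing more can be done
None
```

The job was handed in at about 52 s: both reds stand upright, square and touching in the red tray, holding its stop back about 7.7 mm, and the blue stands upright in its tray, holding its stop back about 6.8 mm. The grey is still in the rack and I saw no sign of anything else moved; no verdict was returned.

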